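Load and lock the hardness tester's specimen carriage

TASK

Get the specimen carriage ready for the hardness tester: stand every mounted specimen from the grey mat upright in the carriage's tray, fold the blue frame down flat over them, then turn the orange turnbutton right across the frame's edge to secure it. Leave the carriage clamped until then; only now turn the black clamp knob fully free (anticlockwise), slide the carriage home against the red stop, and turn the knob fully tight again (clockwise). Leave the pen cup, the bottle and the steel disc where they are.

Things in the scene. Friction and masses are not known exactly. Their poses are not given: they have to be found in the camera images.
- tray (a point): centre of the white floor of the carriage tray, 22 mm above the bench. x: across the tray away from the robot (to the hinge); y: along the tray to the red stop; z: up. Clear floor x -40 to +45, y -150 to +150 mm; 6 mm walls, 30 mm high. The open frame stands over the +x side: keep a wide gripper body clear of it.
- carriage (a joint): travel of the carriage along its rail, m: 0 = far from the red stop, 0.130 = carriage resting against the red stop block (hard end of travel). It slides along tray +y against about 3 N of friction; push or pull it by any part of it. It starts at 0 to 0.04.
- frame (a joint): angle of the blue flat retaining frame, rad: 0 = shut flat on the tray, 1.85 = fully open. It starts standing open at 1.5 to 1.8. Its hinge is stiff (0.3 N m) and it stays where it is left. Folding it down is a swing of its free edge towards the robot and down.
- frame_hinge (a point): middle of the frame's hinge line, which runs along tray y; 62 mm from the tray centre in tray +x, 57 mm above the bench. Axes as the tray.
- frame_edge (a point): middle of the free edge of the blue frame, on its outer (upper when shut) face. Frame: 118 mm from hinge to free edge, 310 mm along tray y, 8 mm thick; free-edge bar 20 mm wide; a 20 mm cross bar from hinge to free edge at tray y = 0; the rest open window. Shut: upper face 61 mm above the bench, free edge at tray x = -56 mm.
- turnbutton (a joint): angle of the orange turnbutton, rad, growing anticlockwise seen from above: 0 = its bar lies along the tray edge (pointing to tray -y), clear of the frame; 1.57 = its bar points to tray +x across the free-edge bar of the shut frame and secures it (hard end). Starts at 0 to 0.25; friction 0.03 N m; stays where left.
- button_grip (a point): on the turnbutton's pivot axis, at grip height, 84 mm above the bench (tray x -85, y +60 mm). Bar 20 mm wide, 64 to 71 mm above the bench, reaching 42 mm ahead of the pivot and 12 mm behind; on it an upright fin 12 mm thick, from 12 mm behind to 30 mm ahead of the pivot, 71 to 97 mm above the bench. Its axes turn with the button; -y points ahead along the bar.
- clamp (a joint): angle of the black carriage clamp knob, rad, growing clockwise seen from above: 0 = fully free, 1.5 = fully tight (both hard ends of travel). Above 1.15 the carriage counts as clamped, below 0.3 as free. It starts tight at 1.3 to 1.5. Friction 0.05 N m; it stays where it is left and rides with the carriage.
- clamp_grip (a point): on the clamp knob's axis, at grip height, 84 mm above the bench (tray x -85, y -90 mm). A round disc of 40 mm diameter carries an upright fin 12 mm thick, 42 mm long centred on the axis, from 71 to 97 mm above the bench, with a white mark on one end. Its axes turn with the knob; the fin runs along its y.
- pen_cup: red plastic cup, 72 mm wide, 95 mm high, bystander; origin at the centre of its underside.
- wash_bottle: white bottle with red cap, 60 mm wide, 150 mm high, bystander; origin at the centre of its underside.
- test_block: steel hardness reference disc, 64 mm diameter, 15 mm thick, bystander; origin at the centre of its underside.
- spec1: mounted metal specimen: a black resin cylinder, 30 mm diameter, 25 mm high, with a small steel face on top; about 45 g; standing on a grey mat 2 mm thick on the bench. Origin at the centre of its underside, z up. Not every start has it.
- spec2: mounted metal specimen: a green resin cylinder, 30 mm diameter, 25 mm high, with a small steel face on top; about 45 g; standing on a grey mat 2 mm thick on the bench. Origin at the centre of its underside, z up. Not every start has it.
- spec3: mounted metal specimen: a dark red resin cylinder, 30 mm diameter, 25 mm high, with a small steel face on top; about 45 g; standing on a grey mat 2 mm thick on the bench. Origin at the centre of its underside, z up. Not every start has it.
- spec4: mounted metal specimen: a blue resin cylinder, 30 mm diameter, 25 mm high, with a small steel face on top; about 45 g; standing on a grey mat 2 mm thick on the bench. Origin at the centre of its underside, z up. Not every start has it.
Mind the look-alikes: they are no part of the job. Several things have the shape of the spec2; the one meant has the colours described above.

How it is judged (in metres and radians):
On the way, in this order (a step that is already met when the one before it is completed fails the run):
1. every specimen present stands upright on the tray floor, the clamp still tight (x of spec1 in the frame of tray between -0.04 and 0.045 m and y of spec1 in the frame of tray between -0.15 and 0.15 m and z of each of spec1, spec2, spec3, spec4 in the frame of tray below 0.01 m and angle between each of spec1, spec2, spec3, spec4's own z axis and vertical below 0.2 rad and linear speed of each of spec1, spec2, spec3, spec4 below 0.05 m/s and x of spec2 in the frame of tray between -0.04 and 0.045 m and y of spec2 in the frame of tray between -0.15 and 0.15 m and x of spec3 in the frame of tray between -0.04 and 0.045 m and y of spec3 in the frame of tray between -0.15 and 0.15 m and x of spec4 in the frame of tray between -0.04 and 0.045 m and y of spec4 in the frame of tray between -0.15 and 0.15 m and value of joint clamp above 1 rad), for 0.2 s.
2. the frame is shut over the specimens while the turnbutton is still clear of it (value of joint frame below 0.07 rad and value of joint turnbutton below 0.6 rad), for 0.2 s.
3. the turnbutton is turned across the shut frame (value of joint frame below 0.07 rad and value of joint turnbutton above 1.35 rad), for 0.2 s.
4. the clamp is freed before the carriage has been slid (value of joint clamp below 0.3 rad and value of joint carriage below 0.08 m), for 0.2 s.
5. the carriage rests against the red stop, the clamp still free (value of joint carriage above 0.124 m and value of joint clamp below 0.6 rad), for 0.2 s.
6. the clamp is tight again (value of joint carriage above 0.124 m and value of joint clamp above 1.15 rad), for 0.2 s.
At the end, for the whole second after the job is handed in: every specimen present stands upright (within 0.2 rad) and at rest on the tray floor, the frame is shut (below 0.07 rad), the turnbutton lies across it (above 1.35 rad), the carriage rests against the stop (above 0.124 m) and the clamp is tight (above 1.15 rad) (all of step 3 and all of step 6 and x of spec1 in the frame of tray between -0.04 and 0.045 m and y of spec1 in the frame of tray between -0.15 and 0.15 m and z of each of spec1, spec2, spec3, spec4 in the frame of tray below 0.01 m and angle between each of spec1, spec2, spec3, spec4's own z axis and vertical below 0.2 rad and linear speed of each of spec1, spec2, spec3, spec4 below 0.05 m/s and x of spec2 in the frame of tray between -0.04 and 0.045 m and y of spec2 in the frame of tray between -0.15 and 0.15 m and x of spec3 in the frame of tray between -0.04 and 0.045 m and y of spec3 in the frame of tray between -0.15 and 0.15 m and x of spec4 in the frame of tray between -0.04 and 0.045 m and y of spec4 in the frame of tray between -0.15 and 0.15 m); the robot touches nothing.
It fails at once if the pen cup is pushed more than 30 mm or tipped over (distance of pen_cup from where it was at the start of the episode above 0.03 m or angle between pen_cup's own z axis and vertical above 0.5 rad).
It fails at once if the bottle is pushed more than 30 mm or tipped over (distance of wash_bottle from where it was at the start of the episode above 0.03 m or angle between wash_bottle's own z axis and vertical above 0.5 rad).
It fails at once if the steel disc is pushed more than 30 mm or tipped over (distance of test_block from where it was at the start of the episode above 0.03 m or angle between test_block's own z axis and vertical above 0.5 rad).
Of spec1, spec2, spec3, spec4 only 2 to 4 are there at a start; the rules pass over those that are not, and their reading is None.
At some moment in a run one of spec1, spec2, spec3, spec4 may be knocked a few centimetres aside while the robot is not near it.
Once in a run the grip may slacken for a moment while it holds something.
It also fails if it takes over 210 s, if anything falls off the work surface, if the arm or the gripper's body presses on something with over 40 N, if the wrist force passes 120 N, or if a joint passes its speed limit or range.

ROBOT

A 6-joint arm with a two-finger parallel gripper is mounted at the origin on the work surface. World frame = base frame: x ahead of the robot, y to its left, z up, the work surface at z = 0. Lengths are in m, angles in degrees, forces in N, time in s.
With the tool pointing down it reaches from about 0.4 to 0.825 m from the base axis. Payload 7 kg.
Tool frame: the origin (TCP) lies midway between the tips of the shut fingers; the grasp point (between the pads) lies 19 mm behind it (r.grip_depth is the distance from the TCP to the grasp point, in m); z points along the fingers, y is the line along which they close (so a half turn about z gives the same grasp; the last joint's range is limited). The gripper opens to 88 mm and grips with 3 to 60 N. Pads are 19 mm wide; open, the fingers measure 130 mm over their backs; the gripper's body (78 mm by 193 mm) begins 47 mm behind the grasp point.
Start: joints at [-49.899, 20.546, 0.682, 0, -70.136, -16.507], TCP at [0.27, -0.619, 0.227] pointing down, gripper open.
Joint ranges: [-176.03, 176.03], [-82.01, 121.73], [-58.28, 71.71], [-173.87, 95.51], [-174.79, -0.11], [-173.66, 173.66]. Speed limits (degrees/s): [136.94, 136.94, 172.46, 180, 180, 180].

INTERFACE

Orientations are given as [roll, pitch, yaw] about the fixed x, y, z axes, in that order (R = Rz(yaw) Ry(pitch) Rx(roll)).
In Python, from plant import r, capture, close_job, search_frame, outline_of gives the robot as it stands.
- The arm moves only by the shell command python3 -m creep 'ROWS' [FORCE]. ROWS is JSON, a list of rows, each a list of 7 numbers: the finger opening in mm, from 0 to 87.6, then the shift along the world's x, y, z in units of 25 mm (1.0 is 25 mm), then the turn, a rotation vector about the world's x, y, z in degrees. In form: [[hand, x, y, z, ax, ay, az], ...]. A call has 1 to 8 rows; each row shifts and turns the commanded pose from where the row before left it; what a row does not reach is not made up. A row lasts 1/12 s, in which the tool goes at most 41.7 mm and 7.16 degrees, less where a joint would pass 70% of its speed; a pose out of reach is approached as far as the arm can. A call is refused whole if a number of a shift passes 1 or a number of a turn 7.16, either way. A call with a gripper value outside its range is refused whole. The fingers move at their own pace and stop on an object; FORCE is the grip in N (left out, the last holds). Time passes only in rows, so rows that do not move let the fingers close. It gives the time, the measured TCP pose, the force, the opening and the grip force at its end, in the units of the state.
- r.get_state(): the state, without advancing time (a new reading comes with each control period).
- capture(name): name is "side" or "top"; returns a dict with "frame" (420x560x3 uint8, red, green, blue), "K" (3x3 intrinsics, pixels), "origin" and "rotation" of the camera in the world. Camera axes: x right, y down, z forward; pixel columns grow to the right and rows downward; lengths in m; the calibration is good to about 2 mm. A picture is of the moment at which its call begins. There is no depth.
- close_job(): hands the job in; it is judged then, once.
Trained networks look in a picture, given as the dict that the camera call returned (one of the last four; its "shot" number tells which), for a name from the list of things; names that differ only in an ending like _2 or _b are one class to them, and where a whole thing is asked for, a point or a joint stands for the part that bears it (a point fixed in the world has none). Each returns a list of dicts, best first, with "conf" (0 to 1); they miss things now and then, are a little off and sometimes report something else, mostly with a low value. They report only what shows in the picture. A call takes as long as a camera call. They do not tell look-alikes from the thing itself.
- search_frame(picture, target): "bbox" ([left, top, right, bottom] in pixels, round what is visible of it).
- outline_of(picture, target): "region" (420x560 bool, what is visible of it) and "bbox" ([left, top, right, bottom] in pixels, round what is visible of it).
The state is a dict: "time_s": time; "joints": joint angles; "qd": joint speeds; "joint_torque": joint torques, N m; "tcp_pos": TCP position; "eef_rot": TCP orientation; "contact_force": force on the tool from outside, world axes, zero at the start; "moment": the same for the moment, N m; "gripper_width": finger opening in m; "gripper_force": force on a finger pad.
Only numpy, scipy, OpenCV 4.12 (cv2) and the standard library are available. Lean on these libraries where they do the work, as an engineer would, in place of code of your own. Each camera call takes 0.05 s, during which the arm holds its last target. There are 200 camera calls.

## Working session

There is one attempt and no reset: what is moved stays moved. The work goes in short steps, Python scripts to look and compute and a shell command to move; the robot and the scene stay as the last step left them, time stands still between calls to the robot, and variables do not carry over. Pictures are saved under pics/ and viewed, at most 14 in all, crops included, and the job is handed in when it is done.

```bash
ls; mkdir -p pics
python3 - <<'E'
from plant import r, capture
import cv2
s=r.get_state(); print(s['tcp_pos'],s['eef_rot'],s['gripper_width'],s['time_s'],r.grip_depth)
for n in ('top','side'):
    c=capture(n); cv2.imwrite(f'pics/{n}0.png',c['frame'][:,:,::-1]); print(c['K'],c['origin'],c['rotation'])
E
```

```text
pics
[ 0.26994762 -0.61812868  0.2256158 ] [ 1.79903958e+02 -8.03657251e-03 -1.56412150e+02] 0.08767944085465658 0.0 0.0188
[[488.84397541   0.         280.00506913]
 [  0.         488.84397541 215.66669222]
 [  0.           0.           1.        ]] [ 0.42668524 -0.02410618  1.31913101] [-175.58408199   -0.34485394  -88.44852284]
[[440.26524647   0.         275.92189388]
 [  0.         440.26524647 207.75454316]
 [  0.           0.           1.        ]] [ 0.32537115 -0.74888733  0.80278025] [-133.52532607    0.82231957  -14.26790336]
```

View pics/top0.png

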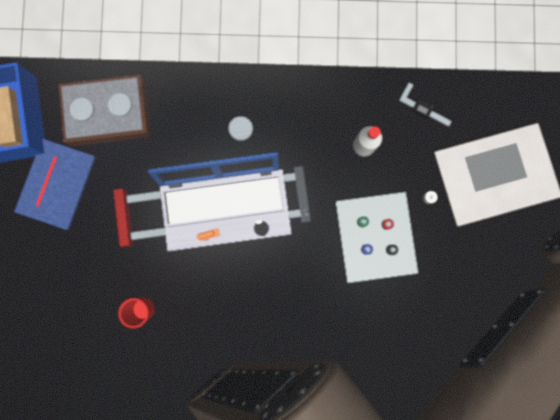

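View pics/side0.png

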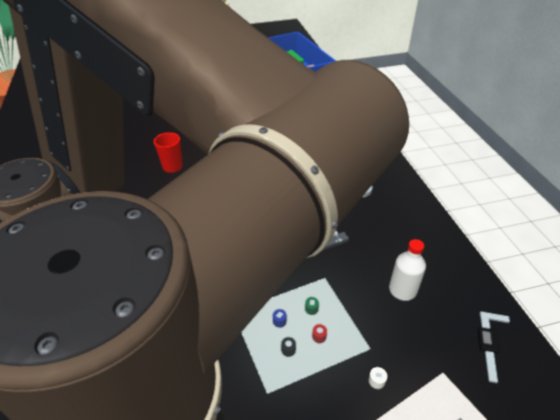

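The top picture shows the mat at about (376,237) with four specimens: green (362,222), dark red (388,224), blue (367,249) and black (392,250). Possible mix-ups are the white cylinder off the mat at (430,197), the steel discs at (80,108), (119,104) and (240,128), and each specimen for the others. The tray is at (225,200), the button at (208,234) and the knob at (261,228). The side view shows the same mat, partly hidden by the arm.

```bash
cat > h.py <<'E'
import numpy as np, cv2
from plant import r, capture, search_frame, outline_of, close_job
from scipy.spatial.transform import Rotation as Ro
def cam(c): return np.array(c['K']),np.array(c['origin']),Ro.from_euler('xyz',c['rotation'],degrees=True).as_matrix()
def w(c,px,z):
    K,o,R=cam(c); d=R@np.linalg.inv(K)@np.array([px[0],px[1],1.]); return o+d*(z-o[2])/d[2]
def p(c,X):
    K,o,R=cam(c); v=K@R.T@(np.array(X)-o); return v[:2]/v[2]
def tcp():
    s=r.get_state(); print('t',s['time_s'].__round__(2),'tcp',np.round(s['tcp_pos'],4),np.round(s['eef_rot'],1),'w',round(s['gripper_width'],4),'F',np.round(s['contact_force'],1)); return s
def centre(m): y,x=np.nonzero(m); return np.array([x.mean(),y.mean()])
E
python3 - <<'E'
from h import *
c=capture('top')
zs=dict(spec1=.0145,spec2=.0145,spec3=.0145,spec4=.0145,pen_cup=.05,wash_bottle=.07,test_block=.0075,turnbutton=.08,clamp=.08,tray=.05,frame=.1)
for n,z in zs.items():
    for o in outline_of(c,n)[:4]:
        px=centre(o['region']); print(n,round(o['conf'],2),np.round(px,1),o['bbox'],np.round(w(c,px,z),3), c['frame'][int(px[1]),int(px[0])])
f=c['frame']
# white floor
h=cv2.cvtColor(f,cv2.COLOR_RGB2HSV); m=((f.min(2)>225)).astype(np.uint8); m[:, :150]=0; m[:160]=0; m[260:]=0; m[:,300:]=0
n,l,st,ce=cv2.connectedComponentsWithStats(m); i=1+st[1:,4].argmax(); print(st[i])
cn=cv2.findContours((l==i).astype(np.uint8),0,2)[0][0]; re=cv2.minAreaRect(cn); b=cv2.boxPoints(re)
for q in b: print(np.round(q,1),np.round(w(c,q,.022),4))
cv2.imwrite('pics/crop1.png',cv2.resize(f[140:290,100:440,::-1],None,fx=2.3,fy=2.3,interpolation=3))
E
```

```text
spec1 0.48 [387.7 224.1] [386.3, 219.6, 393.5, 231.3] [ 0.513 -0.318  0.014] [185 181 186]
spec1 0.48 [429.9 196.7] [423.8, 191.4, 439.4, 202.4] [ 0.59  -0.431  0.014] [238 238 237]
spec1 0.4 [392.1 249.2] [387.8, 242.5, 400.8, 257.6] [ 0.446 -0.33   0.014] [179 188 192]
spec2 0.48 [387.7 224.1] [386.3, 219.6, 393.5, 231.3] [ 0.513 -0.318  0.014] [185 181 186]
spec2 0.48 [429.9 196.7] [423.8, 191.4, 439.4, 202.4] [ 0.59  -0.431  0.014] [238 238 237]
spec2 0.4 [392.1 249.2] [387.8, 242.5, 400.8, 257.6] [ 0.446 -0.33   0.014] [179 188 192]
spec3 0.48 [387.7 224.1] [386.3, 219.6, 393.5, 231.3] [ 0.513 -0.318  0.014] [185 181 186]
spec3 0.48 [429.9 196.7] [423.8, 191.4, 439.4, 202.4] [ 0.59  -0.431  0.014] [238 238 237]
spec3 0.4 [392.1 249.2] [387.8, 242.5, 400.8, 257.6] [ 0.446 -0.33   0.014] [179 188 192]
spec4 0.48 [387.7 224.1] [386.3, 219.6, 393.5, 231.3] [ 0.513 -0.318  0.014] [185 181 186]
spec4 0.48 [429.9 196.7] [423.8, 191.4, 439.4, 202.4] [ 0.59  -0.431  0.014] [238 238 237]
spec4 0.4 [392.1 249.2] [387.8, 242.5, 400.8, 257.6] [ 0.446 -0.33   0.014] [179 188 192]
pen_cup 0.63
[... 657 characters left out ...]
09.3 234.1] [199.1, 226.3, 220.0, 236.9] [0.471 0.149 0.08 ] [241 164 101]
turnbutton 0.41 [392.5 249.1] [387.4, 242.0, 397.1, 252.5] [ 0.446 -0.316  0.08 ] [179 188 192]
clamp 0.73 [261.  227.5] [256.5, 219.2, 268.6, 236.7] [0.491 0.018 0.08 ] [76 73 75]
tray 0.78 [223.5 204.2] [151.4, 153.3, 289.5, 250.0] [0.551 0.119 0.05 ] [243 243 242]
tray 0.41 [392.2 249.1] [385.9, 242.5, 397.8, 254.8] [ 0.446 -0.322  0.05 ] [179 188 192]
frame 0.8 [214.2 168.9] [146.5, 153.2, 278.9, 185.2] [0.634 0.14  0.1  ] [ 72  91 129]
[ 167  179  115   45 3510]
[166.  192.9] [0.5796 0.2765 0.022 ]
[277.6 177.6] [ 0.6289 -0.0201  0.022 ]
[281.9 208.7] [ 0.5459 -0.0336  0.022 ]
[170.2 223.9] [0.4971 0.2615 0.022 ]
```

View pics/crop1.png

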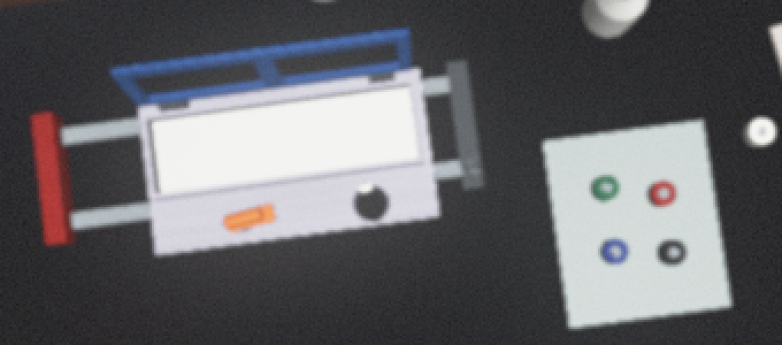

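The crop confirms green, dark red, blue and black on the mat. It shows the tray with its frame open, the button pointing to -y, and the knob with its white mark at the upper left. The white cylinder is off the mat.

```bash
cat >> h.py <<'E'
T0=np.array([.5604,.1207,.022]); A=np.deg2rad(9.4); TR=Ro.from_euler('z',A).as_matrix()
def tw(x,y,z=0): return T0+TR@np.array([x,y,z])
def specs(c,z=.016,box=(335,415,190,285)):
    f=c['frame']; x0,x1,y0,y1=box; s=f[y0:y1,x0:x1].astype(int); out={}
    R,G,B=s[...,0],s[...,1],s[...,2]; mx=s.max(2); sp=mx-s.min(2)
    ms=dict(black=(mx<95),green=(sp>35)&(G==mx),red=(sp>35)&(R==mx),blue=(sp>35)&(B==mx))
    for n,m in ms.items():
        m=cv2.morphologyEx(m.astype(np.uint8),cv2.MORPH_CLOSE,np.ones((5,5)))
        k,l,st,ce=cv2.connectedComponentsWithStats(m)
        for i in range(1,k):
            if 40<st[i,4]<400:
                px=ce[i]+[x0,y0]; print(n,st[i,4],np.round(px,1),np.round(w(c,px,z),4))
E
python3 - <<'E'
from h import *
c=capture('top'); specs(c)
f=c['frame']; b=f[212:246,245:278]; 
m=(b.min(2)>225); print('mark',centre(m)+[245,212] if m.any() else 0, 'cl px',p(c,tw(-.085,-.09,.075)),'btn px',p(c,tw(-.085,.06,.075)))
h=cv2.cvtColor(f,cv2.COLOR_RGB2HSV); m=(h[...,1]>120)&(h[...,0]>5)&(h[...,0]<20)&(h[...,2]>150); m[:215]=0;m[250:]=0;m[:,:190]=0;m[:,230:]=0
q=np.array([w(c,(x,y),.075)[:2] for y,x in zip(*np.nonzero(m))]); e,v=np.linalg.eigh(np.cov(q.T)); print('btn dir',v[:,1],q.mean(0),e)
E
python3 -m creep '[[50,1,1,-0.5,0,0,0],[50,1,1,-0.5,0,0,0],[50,1,1,0,0,0,0],[50,1,1,0,0,0,0],[50,0,1,0,0,0,0],[50,0,1,0,0,0,0]]' 25
```

```text
black 72 [391.4 249.3] [ 0.4459 -0.3282  0.016 ]
green 82 [363.1 221.3] [ 0.5185 -0.2517  0.016 ]
red 98 [387.9 223.8] [ 0.5137 -0.3183  0.016 ]
blue 96 [367.1 249. ] [ 0.445  -0.2634  0.016 ]
mark [253.39393939 215.87878788] cl px [260.93407882 227.09610797] btn px [201.39614402 235.26918789]
btn dir [-0.28928237  0.95724381] [0.46998919 0.15252914] [1.89224520e-05 2.18080605e-04]
time_s: 1.25
tcp_pos: [0.3713, -0.4672, 0.2011]
eef_rot: [180.0, -0.0, -156.3]
contact_force: [-0.2, -0.4, 0.2]
gripper_width: 0.0532
gripper_force: 0.0
```

```bash
python3 -m creep '[[46,0.5,1,-0.3,0,0,0],[46,0.5,1,-0.3,0,0,0],[46,0.5,1,-0.4,0,0,0],[46,0.5,1,-1,0,0,0],[46,0.5,1,-1,0,0,0],[46,0.5,0.57,-1,0,0,0],[46,0,0,-1,0,0,0],[46,0,0,0,0,0,0]]'
python3 - <<'E'
from h import *
tcp(); c=capture('top'); specs(c); cv2.imwrite('pics/a.png',c['frame'][120:400,220:560,::-1])
s=capture('side'); cv2.imwrite('pics/b.png',s['frame'][:,:,::-1])
E
```

```text
time_s: 1.92
tcp_pos: [0.4431, -0.3271, 0.0724]
eef_rot: [179.7, -0.3, -156.3]
contact_force: [-1.1, -0.0, -0.2]
gripper_width: 0.0462
gripper_force: 0.0
t 1.92 tcp [ 0.4431 -0.3271  0.0724] [ 179.7   -0.3 -156.3] w 0.0462 F [-1.1 -0.  -0.2]
```

View pics/b.png

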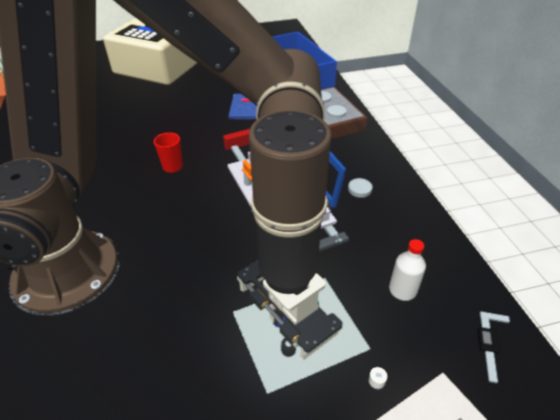

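The side picture shows the gripper over the mat above the black specimen at (288,348), the gripper's long side along its closing line. The bottle, white cylinder and cup are clear of it.

```bash
python3 -m creep '[[46,0.1,-0.04,-1,0,0,0],[46,0,0,-1,0,0,0],[46,0,0,-0.5,0,0,0],[46,0,0,0,0,0,0],[20,0,0,0,0,0,0],[20,0,0,0,0,0,0],[20,0,0,0,0,0,0],[20,0,0,0,0,0,0]]' 25; python3 -m creep '[[20,0,0,1,0,0,0],[20,0,0,1,0,0,0],[20,0,0,1,0,0,-7],[20,0,0,1,0,0,-7],[20,0,0,1,0,0,0],[20,0,0,0,0,0,0]]'; python3 -c "
from h import *
for y in (-.105,-.035,.035,.105): print(tw(-.003,y))"
```

```text
time_s: 2.68
tcp_pos: [0.4487, -0.3309, 0.0158]
eef_rot: [-179.9, 0.1, -156.4]
contact_force: [-1.3, -0.0, 5.4]
gripper_width: 0.0289
gripper_force: 25.0
time_s: 3.18
tcp_pos: [0.4504, -0.3317, 0.1452]
eef_rot: [-179.7, 0.4, -170.4]
contact_force: [0.8, -0.3, -1.1]
gripper_width: 0.0293
gripper_force: 25.0
[0.57458951 0.01661995 0.022     ]
[0.56315669 0.08568    0.022     ]
[0.55172387 0.15474005 0.022     ]
[0.54029106 0.2238001  0.022     ]
```

```bash
python3 -m creep '[[20,0.36,1,0,0,0,0],[20,0.36,1,0,0,0,0],[20,0.36,1,0,0,0,0],[20,0.36,1,0,0,0,0],[20,0.36,1,0,0,0,0],[20,0.36,1,0,0,0,0],[20,0.36,1,0,0,0,0],[20,0.36,1,0,0,0,0]]';python3 -m creep '[[20,0.36,1,0,0,0,0],[20,0.36,1,0,0,0,0],[20,0.36,1,0,0,0,0],[20,0.36,1,0,0,0,0],[20,0.36,1,0,0,0,0],[20,0.36,0.93,0,0,0,0],[20,0,0,0,0,0,0]]'
python3 - <<'E'
from h import *
c=capture('top'); specs(c); cv2.imwrite('pics/c.png',cv2.resize(c['frame'][120:300,120:440,::-1],None,fx=2.3,fy=2.3))
E
```

```text
time_s: 3.85
tcp_pos: [0.52, -0.129, 0.1398]
eef_rot: [-180.0, 0.1, -170.4]
contact_force: [0.1, -0.2, -1.0]
gripper_width: 0.0291
gripper_force: 25.0
time_s: 4.43
tcp_pos: [0.5756, 0.0214, 0.1397]
eef_rot: [180.0, 0.1, -170.2]
contact_force: [-0.5, -0.4, 0.0]
gripper_width: 0.0293
gripper_force: 25.0
green 80 [363.2 221.2] [ 0.5187 -0.2519  0.016 ]
red 98 [387.9 223.8] [ 0.5137 -0.3183  0.016 ]
blue 98 [367.1 248.9] [ 0.4452 -0.2635  0.016 ]
```

View pics/c.png

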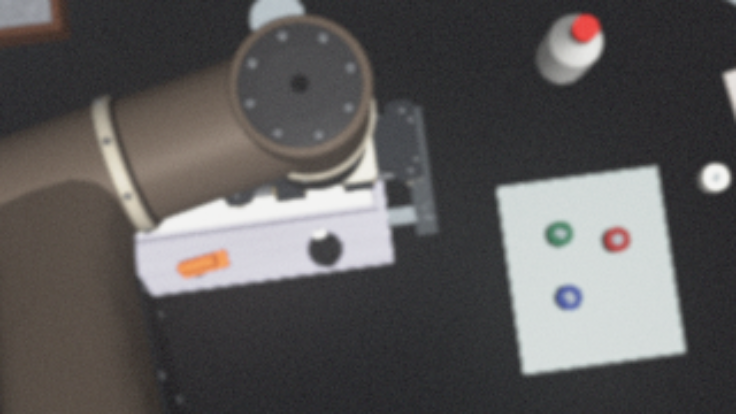

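The picture shows the mat now holding only green (363,221), red (388,224) and blue (367,249). The arm is over the tray, clear of the bottle, and the black specimen is held.

```bash
python3 -m creep '[[20,-0.04,-0.2,-1,0,0,0],[20,0,0,-1,0,0,0],[20,0,0,-1,0,0,0],[20,0,0,-0.6,0,0,0],[20,0,0,-0.2,0,0,0],[20,0,0,-0.1,0,0,0],[20,0,0,0,0,0,0]]';python3 -m creep '[[20,0,0,-0.1,0,0,0],[20,0,0,-0.1,0,0,0],[20,0,0,0,0,0,0]]'
```

```text
time_s: 5.07
tcp_pos: [0.5729, 0.0126, 0.042]
eef_rot: [-180.0, 0.0, -170.4]
contact_force: [0.1, 0.4, -0.8]
gripper_width: 0.0292
gripper_force: 25.0
time_s: 5.32
tcp_pos: [0.5729, 0.013, 0.037]
eef_rot: [180.0, 0.1, -170.4]
contact_force: [0.1, -0.1, -0.7]
gripper_width: 0.0294
gripper_force: 25.0
```

```bash
python3 -m creep '[[20,0,0.24,-0.08,0,0,0],[20,0,0,-0.08,0,0,0],[20,0,0,0,0,0,0]]';python3 -m creep '[[20,0,0,-0.08,0,0,0],[20,0,0,-0.08,0,0,0],[20,0,0,0,0,0,0]]'
```

```text
time_s: 5.57
tcp_pos: [0.5731, 0.0192, 0.0351]
eef_rot: [-180.0, 0.1, -170.3]
contact_force: [-7.0, -0.4, 20.8]
gripper_width: 0.0289
gripper_force: 25.0
time_s: 5.82
tcp_pos: [0.5743, 0.0194, 0.0324]
eef_rot: [-180.0, 0.2, -170.3]
contact_force: [-8.5, 1.3, 29.7]
gripper_width: 0.0297
gripper_force: 25.0
```

```bash
python3 -m creep '[[20,0,0,0.12,0,0,0],[36,0,0,0,0,0,0],[40,0,0,0,0,0,0],[40,0,0,0,0,0,0],[40,0,0,0.5,0,0,0],[40,0,0,1,0,0,0],[40,0,0,1,0,0,0],[40,0,0,1,0,0,0]]';python3 -m creep '[[40,-0.36,-1,0.5,0,0,0],[40,-0.5,-1,0,0,0,0],[40,-0.5,-1,0,0,0,0],[40,-0.5,-1,0,0,0,0],[40,-0.5,-1,0,0,0,0],[40,-0.5,-1,0,0,0,0],[40,-0.5,-1,0,0,0,0],[40,-0.5,-1,0,0,0,0]]'
python3 - <<'E'
from h import *
c=capture('top'); specs(c); specs(c,.038,(160,295,175,225)); print('tgt',p(c,tw(-.003,-.105,.02)))
cv2.imwrite('pics/d.png',cv2.resize(c['frame'][120:300,120:440,::-1],None,fx=2.3,fy=2.3))
E
```

```text
time_s: 6.48
tcp_pos: [0.5722, 0.0188, 0.1192]
eef_rot: [-180.0, -0.1, -170.4]
contact_force: [0.7, 0.3, -0.6]
gripper_width: 0.0399
gripper_force: 0.0
time_s: 7.15
tcp_pos: [0.4753, -0.182, 0.1312]
eef_rot: [180.0, -0.0, -170.4]
contact_force: [0.6, 0.2, -0.4]
gripper_width: 0.04
gripper_force: 0.0
black 149 [175.1 176.6] [0.6215 0.2506 0.038 ]
blue 343 [192.9 178.9] [0.6169 0.2035 0.038 ]
tgt [263.11129455 196.56476159]
```

View pics/d.png

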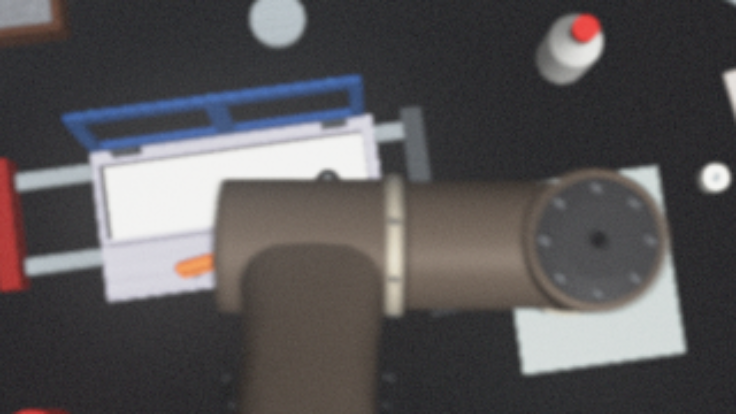

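The picture shows the black specimen upright in the tray at about (263,197), as intended, with the frame still open and the arm over the mat.

```bash
python3 -m creep '[[46,-0.6,-1,0,0,0,0],[46,-0.6,-1,-0.3,0,0,0],[46,0,-1,-0.4,0,0,0],[46,0,-0.2,-1,0,0,0],[46,0,0,-1,0,0,0],[46,0,0,0,0,0,0]]'
python3 - <<'E'
from h import *
tcp(); c=capture('side')
for n,q in (('blue',(.4452,-.2635,.027)),): print(p(c,q))
specs(c,.02,(235,370,280,390))
E
```

```text
time_s: 7.7
tcp_pos: [0.4427, -0.2608, 0.0596]
eef_rot: [179.8, -0.4, -170.6]
contact_force: [-1.3, 0.1, -0.1]
gripper_width: 0.0462
gripper_force: 0.0
t 7.7 tcp [ 0.4427 -0.2608  0.0596] [ 179.8   -0.4 -170.6] w 0.0462 F [-1.3  0.1 -0.1]
[279.67287102 314.86902273]
red 226 [319.  332.8] [ 0.5114 -0.3188  0.02  ]
```

```bash
python3 -m creep '[[46,0.1,-0.1,-1,0,0,0],[46,0,0,-0.9,0,0,0],[46,0,0,0,0,0,0],[20,0,0,0,0,0,0],[20,0,0,0,0,0,0],[20,0,0,0,0,0,0],[20,0,0,0,0,0,0]]' 25; python3 -m creep '[[20,0,0,1,0,0,0],[20,0,0,1,0,0,0],[20,0,0,1,0,0,0],[20,0,0,1,0,0,0],[20,0,0,1,0,0,0],[20,0.2,1,0,0,0,0],[20,0.2,1,0,0,0,0],[20,0.2,1,0,0,0,0]]'; tail -0 h.py
```

```text
time_s: 8.33
tcp_pos: [0.4499, -0.2636, 0.0183]
eef_rot: [-179.9, 0.2, -170.4]
contact_force: [-0.6, 1.9, 5.9]
gripper_width: 0.029
gripper_force: 25.0
time_s: 9.0
tcp_pos: [0.4639, -0.1879, 0.1432]
eef_rot: [-180.0, 0.2, -170.5]
contact_force: [0.8, 0.1, -0.3]
gripper_width: 0.029
gripper_force: 25.0
```

```bash
python3 -m creep '[[20,0.36,1,0,0,0,0],[20,0.36,1,0,0,0,0],[20,0.36,1,0,0,0,0],[20,0.36,1,0,0,0,0],[20,0.36,1,0,0,0,0],[20,0.36,1,0,0,0,0],[20,0.36,1,0,0,0,0],[20,0.36,1,0,0,0,0]]';python3 -m creep '[[20,0.36,1,0,0,0,0],[20,0.36,1,0,0,0,0],[20,0.36,0.9,-0.4,0,0,0],[20,0,0,-1,0,0,0],[20,0,0,-1,0,0,0],[20,0,0,-1,0,0,0],[20,0,0,-0.4,0,0,0],[20,0,0,0,0,0,0]]'
```

```text
time_s: 9.67
tcp_pos: [0.536, 0.0128, 0.1427]
eef_rot: [180.0, 0.1, -170.4]
contact_force: [0.3, -0.5, -0.6]
gripper_width: 0.0287
gripper_force: 25.0
time_s: 10.33
tcp_pos: [0.5611, 0.0833, 0.0449]
eef_rot: [-179.9, -0.2, -170.4]
contact_force: [0.4, 0.5, -0.7]
gripper_width: 0.029
gripper_force: 25.0
```

```bash
python3 -m creep '[[20,0.05,0.1,-0.12,0,0,0],[20,0,0,-0.1,0,0,0],[20,0,0,0,0,0,0]]';python3 -m creep '[[20,0,0,-0.06,0,0,0],[20,0,0,0,0,0,0]]'
```

```text
time_s: 10.58
tcp_pos: [0.5647, 0.0868, 0.0422]
eef_rot: [180.0, 0.1, -170.4]
contact_force: [-0.0, 1.0, -0.7]
gripper_width: 0.0292
gripper_force: 25.0
time_s: 10.75
tcp_pos: [0.5643, 0.0866, 0.0402]
eef_rot: [180.0, 0.1, -170.4]
contact_force: [-0.0, -0.5, -1.4]
gripper_width: 0.0291
gripper_force: 25.0
```

```bash
python3 -m creep '[[20,0,0,-0.06,0,0,0],[20,0,0,0,0,0,0],[36,0,0,0,0,0,0],[40,0,0,0,0,0,0],[40,0,0,0,0,0,0],[40,0,0,1,0,0,0],[40,0,0,1,0,0,0],[40,0,0,1,0,0,0]]';python3 -m creep '[[40,0,-1,0.6,0,0,0],[40,-0.15,-1,0,0,0,0],[40,-0.2,-1,0,0,0,0],[40,-0.2,-1,0,0,0,0],[40,-0.2,-1,0,0,0,0],[40,-0.2,-1,0,0,0,0],[40,-0.2,-1,0,0,0,0],[40,-0.2,-1,0,0,0,0]]'
python3 - <<'E'
from h import *
tcp();c=capture('top'); specs(c); print('tgt',p(c,tw(-.003,-.035,.025)),p(c,tw(-.003,-.105,.025)))
specs(c,.04,(170,290,188,222))
c=capture('side');specs(c,.02,(235,370,280,390))
E
```

```text
time_s: 11.42
tcp_pos: [0.5635, 0.0862, 0.1135]
eef_rot: [-180.0, -0.1, -170.4]
contact_force: [0.4, 0.4, -0.3]
gripper_width: 0.04
gripper_force: 0.0
time_s: 12.08
tcp_pos: [0.5297, -0.1147, 0.1281]
eef_rot: [180.0, 0.0, -170.4]
contact_force: [0.5, -0.3, 0.6]
gripper_width: 0.0402
gripper_force: 0.0
t 12.08 tcp [ 0.5297 -0.1147  0.1281] [ 180.     0.  -170.4] w 0.0402 F [ 0.5 -0.3  0.6]
black 61 [356.6 216.4] [ 0.5311 -0.2341  0.016 ]
green 57 [364. 222.] [ 0.5166 -0.2541  0.016 ]
red 98 [387.9 223.8] [ 0.5137 -0.3183  0.016 ]
tgt [236.52638806 199.95780897] [263.0569757  196.34327001]
black 190 [190.7 190. ] [0.5869 0.2077 0.04  ]
black 49 [311.6 310.3] [ 0.513  -0.2653  0.02  ]
green 181 [311.2 304.5] [ 0.5165 -0.2516  0.02  ]
red 225 [319.  332.8] [ 0.5115 -0.3188  0.02  ]
```

```bash
python3 -m creep '[[44,-0.25,-1,0,0,0,0],[44,-0.2,-1,0,0,0,0],[44,0,-1,0,0,0,0],[44,0,-1,-0.5,0,0,0],[44,0,-1,-1,0,0,0],[44,0,-0.5,-1,0,0,0],[44,0,0,-0.4,0,0,0],[44,0,0,0,0,0,0]]'
python3 - <<'E'
from h import *
tcp();c=capture('side');specs(c,.02,(235,370,280,390))
E
```

```text
time_s: 12.85
tcp_pos: [0.5168, -0.2509, 0.0527]
eef_rot: [179.9, -0.3, -170.5]
contact_force: [-0.7, 0.0, 0.1]
gripper_width: 0.0439
gripper_force: 0.0
t 12.85 tcp [ 0.5168 -0.2509  0.0527] [ 179.9   -0.3 -170.5] w 0.0439 F [-0.7  0.   0.1]
green 69 [308.6 307.7] [ 0.5089 -0.2579  0.02  ]
red 227 [319.  332.7] [ 0.5115 -0.3187  0.02  ]
```

```bash
python3 -m creep '[[44,0,0,-1,0,0,0],[44,0,0,-0.55,0,0,0],[44,0,0,0,0,0,0],[20,0,0,0,0,0,0],[20,0,0,0,0,0,0],[20,0,0,0,0,0,0],[20,0,0,0,0,0,0]]' 25; python3 -m creep '[[20,0,0,1,0,0,0],[20,0,0,1,0,0,0],[20,0,0,1,0,0,0],[20,0,0,1,0,0,0],[20,0,0,1,0,0,0],[20,0.08,1,0,0,0,0],[20,0.08,1,0,0,0,0],[20,0.08,1,0,0,0,0]]'
```

```text
time_s: 13.48
tcp_pos: [0.5202, -0.2509, 0.0185]
eef_rot: [-179.9, 0.2, -170.4]
contact_force: [-0.2, 3.8, 6.5]
gripper_width: 0.0287
gripper_force: 25.0
time_s: 14.15
tcp_pos: [0.525, -0.1755, 0.1432]
eef_rot: [-180.0, 0.1, -170.5]
contact_force: [-0.2, 0.0, -0.8]
gripper_width: 0.029
gripper_force: 25.0
```

```bash
python3 -m creep '[[20,0.08,1,0,0,0,0],[20,0.08,1,0,0,0,0],[20,0.08,1,0,0,0,0],[20,0.08,1,0,0,0,0],[20,0.08,1,0,0,0,0],[20,0.08,1,0,0,0,0],[20,0.08,1,0,0,0,0],[20,0.08,1,0,0,0,0]]';python3 -m creep '[[20,0.08,1,0,0,0,0],[20,0.08,1,0,0,0,0],[20,0.08,1,0,0,0,0],[20,0.08,1,0,0,0,0],[20,0.08,1,0,0,0,0],[20,0.05,0.2,-0.4,0,0,0],[20,0,0,-1,0,0,0],[20,0,0,-1,0,0,0]]';python3 -m creep '[[20,0,0,-1,0,0,0],[20,0,0,-0.4,0,0,0],[20,0,0,-0.14,0,0,0],[20,0,0,-0.06,0,0,0],[20,0,0,0,0,0,0]]'
```

```text
time_s: 14.82
tcp_pos: [0.5409, 0.0252, 0.1426]
eef_rot: [180.0, 0.1, -170.4]
contact_force: [0.7, 0.0, -0.5]
gripper_width: 0.029
gripper_force: 25.0
time_s: 15.48
tcp_pos: [0.5529, 0.1551, 0.0825]
eef_rot: [179.9, 0.2, -170.3]
contact_force: [0.4, 0.1, -1.5]
gripper_width: 0.0292
gripper_force: 25.0
time_s: 15.9
tcp_pos: [0.5528, 0.1541, 0.0427]
eef_rot: [180.0, 0.1, -170.4]
contact_force: [0.5, -0.0, -0.9]
gripper_width: 0.0292
gripper_force: 25.0
```

```bash
python3 -m creep '[[20,0,0,-0.15,0,0,0],[20,0,0,0,0,0,0],[36,0,0,0,0,0,0],[40,0,0,0,0,0,0],[40,0,0,0,0,0,0],[40,0,0,1,0,0,0],[40,0,0,1,0,0,0],[40,0,0,1,0,0,0]]';python3 -m creep '[[40,0,-1,0.6,0,0,0],[40,-0.1,-1,0,0,0,0],[40,-0.1,-1,0,0,0,0],[40,-0.1,-1,0,0,0,0],[40,-0.1,-1,0,0,0,0],[40,-0.1,-1,0,0,0,0],[40,-0.1,-1,0,0,0,0],[40,-0.1,-1,0,0,0,0]]';python3 -m creep '[[44,-0.1,-1,0,0,0,0],[44,-0.1,-1,0,0,0,0],[44,-0.1,-1,0,0,0,0],[44,-0.1,-1,0,0,0,0],[44,-0.1,-1,0,0,0,0],[44,-0.1,-1,0,0,0,0],[44,0,0,0,0,0,0]]'
python3 - <<'E'
from h import *
tcp();c=capture('top'); specs(c,.04,(170,290,188,222))
cv2.imwrite('pics/e.png',cv2.resize(c['frame'][120:300,120:440,::-1],None,fx=2.3,fy=2.3))
c=capture('side');specs(c,.02,(235,370,280,390))
E
```

```text
time_s: 16.57
tcp_pos: [0.5519, 0.1537, 0.1139]
eef_rot: [-180.0, -0.1, -170.4]
contact_force: [0.5, 0.9, 0.2]
gripper_width: 0.0399
gripper_force: 0.0
time_s: 17.23
tcp_pos: [0.5345, -0.0472, 0.1285]
eef_rot: [180.0, 0.0, -170.4]
contact_force: [0.6, -0.9, -0.1]
gripper_width: 0.0399
gripper_force: 0.0
time_s: 17.82
tcp_pos: [0.5191, -0.1991, 0.1282]
eef_rot: [-180.0, -0.0, -170.5]
contact_force: [-0.1, 0.4, -0.2]
gripper_width: 0.0438
gripper_force: 0.0
t 17.82 tcp [ 0.5191 -0.1991  0.1282] [-180.    -0.  -170.5] w 0.0438 F [-0.1  0.4 -0.2]
green 63 [210.8 204.5] [0.5499 0.1535 0.04  ]
red 226 [319.  332.8] [ 0.5114 -0.3188  0.02  ]
```

View pics/e.png

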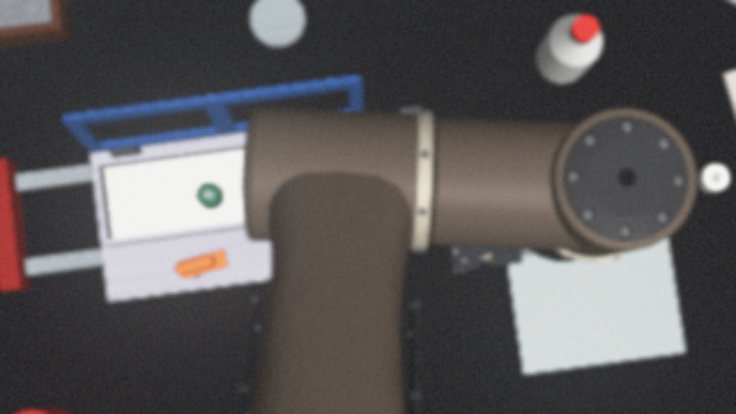

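The picture shows green standing upright in the tray at (211,204). The arm covers black and blue. The side camera still finds red in place on the mat.

```bash
python3 -m creep '[[44,-0.2,-1,0,0,0,0],[44,0,-1,0,0,0,0],[44,0,-1,-0.5,0,0,0],[44,0,-1,-1,0,0,0],[44,0,-0.77,-1,0,0,0],[44,0,0,-0.5,0,0,0],[44,0,0,0,0,0,0]]'; python3 -m creep '[[44,0,0,-1,0,0,0],[44,0,0,-0.55,0,0,0],[44,0,0,0,0,0,0],[20,0,0,0,0,0,0],[20,0,0,0,0,0,0],[20,0,0,0,0,0,0],[20,0,0,0,0,0,0]]' 25; python3 -m creep '[[20,0,0,1,0,0,0],[20,0,0,1,0,0,0],[20,0,0,1,0,0,0],[20,0,0,1,0,0,0],[20,0,0,1,0,0,0],[20,0.05,1,0,0,0,0],[20,0.05,1,0,0,0,0],[20,0.05,1,0,0,0,0]]'
```

```text
time_s: 18.5
tcp_pos: [0.5126, -0.3147, 0.0497]
eef_rot: [179.8, -0.3, -170.5]
contact_force: [0.4, 0.9, -0.2]
gripper_width: 0.0442
gripper_force: 0.0
time_s: 19.08
tcp_pos: [0.5159, -0.3152, 0.016]
eef_rot: [-179.9, 0.1, -170.4]
contact_force: [0.1, 3.1, 6.4]
gripper_width: 0.029
gripper_force: 25.0
time_s: 19.75
tcp_pos: [0.5185, -0.2398, 0.1407]
eef_rot: [-180.0, 0.1, -170.5]
contact_force: [0.8, 0.7, -0.8]
gripper_width: 0.029
gripper_force: 25.0
```

```bash
python3 -m creep '[[20,0.05,1,0,0,0,0],[20,0.05,1,0,0,0,0],[20,0.05,1,0,0,0,0],[20,0.05,1,0,0,0,0],[20,0.05,1,0,0,0,0],[20,0.05,1,0,0,0,0],[20,0.05,1,0,0,0,0],[20,0.05,1,0,0,0,0]]';python3 -m creep '[[20,0.05,1,0,0,0,0],[20,0.05,1,0,0,0,0],[20,0.05,1,0,0,0,0],[20,0.05,1,0,0,0,0],[20,0.05,1,0,0,0,0],[20,0.05,1,0,0,0,0],[20,0.05,1,0,0,0,0],[20,0.05,1,0,0,0,0]]';python3 -m creep '[[20,0.05,1,0,0,0,0],[20,0,1,0,0,0,0],[20,0,0.5,0,0,0,0],[20,0,0,-1,0,0,0],[20,0,0,-1,0,0,0],[20,0,0,-1,0,0,0],[20,0,0,-0.6,0,0,0],[20,0,0,0,0,0,0]]'
```

```text
time_s: 20.42
tcp_pos: [0.5284, -0.0391, 0.1402]
eef_rot: [180.0, 0.1, -170.4]
contact_force: [0.4, -0.2, -0.1]
gripper_width: 0.029
gripper_force: 25.0
time_s: 21.08
tcp_pos: [0.5383, 0.161, 0.1402]
eef_rot: [180.0, 0.1, -170.4]
contact_force: [1.2, -0.5, -0.6]
gripper_width: 0.0292
gripper_force: 25.0
time_s: 21.75
tcp_pos: [0.5377, 0.2206, 0.0464]
eef_rot: [-179.9, -0.3, -170.5]
contact_force: [-0.3, -0.1, -0.7]
gripper_width: 0.0289
gripper_force: 25.0
```

```bash
python3 -m creep '[[20,0,0,-0.2,0,0,0],[20,0,0,-0.15,0,0,0],[20,0,0,-0.06,0,0,0],[20,0,0,0,0,0,0]]'; python3 -m creep '[[20,0,0,-0.06,0,0,0],[20,0,0,0,0,0,0]]'
```

```text
time_s: 22.08
tcp_pos: [0.54, 0.2224, 0.0397]
eef_rot: [180.0, 0.1, -170.4]
contact_force: [0.7, 0.2, -0.6]
gripper_width: 0.0288
gripper_force: 25.0
time_s: 22.25
tcp_pos: [0.5398, 0.2223, 0.038]
eef_rot: [180.0, 0.0, -170.4]
contact_force: [-0.4, -0.0, -0.4]
gripper_width: 0.0293
gripper_force: 25.0
```

```bash
python3 -m creep '[[20,0,0,-0.08,0,0,0],[20,0,0,0,0,0,0],[36,0,0,0,0,0,0],[40,0,0,0,0,0,0],[40,0,0,0,0,0,0],[40,0,0,1,0,0,0],[40,0,0,1,0,0,0],[40,0,0,1,0,0,0]]';python3 -m creep '[[20,0,0,1,0,0,0],[10,-0.5,1,1,0,0,0],[0,-0.5,1,1,0,0,0],[0,-0.5,1,1,0,0,0],[0,-0.5,1,1,0,0,0],[0,-0.5,1,0,0,0,0],[0,-0.5,1,0,0,0,0],[0,-0.5,1,0,0,0,0]]' 20
python3 - <<'E'
from h import *
tcp();c=capture('top'); specs(c,.04,(170,290,188,222))
cv2.imwrite('pics/f.png',cv2.resize(c['frame'][120:340,100:420,::-1],None,fx=2.4,fy=2.4,interpolation=2))
f=c['frame']; h=cv2.cvtColor(f,cv2.COLOR_RGB2HSV); m=(h[...,1]>90)&(abs(h[...,0].astype(int)-110)<14)
m[:140]=0;m[195:]=0;m[:,:140]=0;m[:,285:]=0
y,x=np.nonzero(m); print(x.min(),x.max(),y.min(),y.max())
for x0 in (160,215,270): yy=np.nonzero(m[:,x0])[0]; print(x0,yy.min(),yy.max())
for a in (1.4,1.5,1.6,1.7,1.8): print(a,[np.round(p(c,tw(.062-.118*np.cos(a),Y,.035+.118*np.sin(a)))) for Y in (-.155,0,.155)])
E
```

```text
time_s: 22.92
tcp_pos: [0.5393, 0.2218, 0.1109]
eef_rot: [-179.9, -0.1, -170.4]
contact_force: [0.5, -0.1, 0.8]
gripper_width: 0.0398
gripper_force: 0.0
time_s: 23.58
tcp_pos: [0.4513, 0.3984, 0.2362]
eef_rot: [179.9, 0.0, -170.4]
contact_force: [1.0, 0.4, 0.3]
gripper_width: 0.0004
gripper_force: 0.0
t 23.58 tcp [0.4513 0.3984 0.2362] [ 179.9    0.  -170.4] w 0.0004 F [1.  0.4 0.3]
black 68 [287.8 196.8] [ 0.5761 -0.0484  0.04  ]
green 62 [210.8 204.5] [0.55   0.1533 0.04  ]
red 99 [184.4 209. ] [0.5363 0.2222 0.04  ]
blue 80 [236.6 201.6] [0.5596 0.086  0.04  ]
146 277 152 184
160 167 184
215 160 177
270 152 170
1.4 [array([280., 169.]), array([215., 177.]), array([150., 186.])]
1.5 [array([279., 164.]), array([214., 172.]), array([149., 181.])]
1.6 [array([279., 159.]), array([214., 168.]), array([148., 176.])]
1.7 [array([278., 154.]), array([213., 163.]), array([148., 172.])]
1.8 [array([277., 149.]), array([213., 158.]), array([148., 167.])]
```

View pics/f.png

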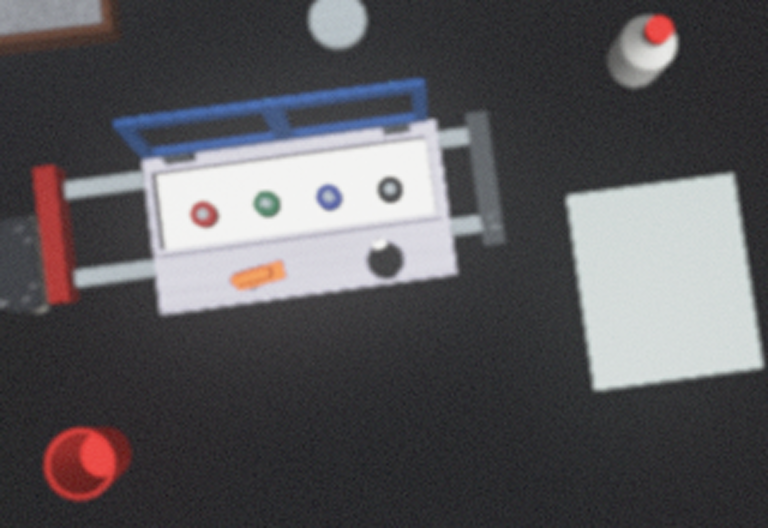

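The picture shows all four specimens upright in the tray: red (184,209), green (211,204), blue (237,202) and black (263,197). The frame is open at about 1.75 rad, and the knob's mark is towards the upper left, at about 20° world.

```bash
python3 -m creep '[[0,0,0,1,0,0,0],[0,0.8,-0.9,1,0,0,0],[0,0.83,-0.94,0,0,0,0],[0,0.83,-0.94,0,0,0,0],[0,0.83,-0.94,0,0,0,0],[0,0.83,-0.94,0,0,0,0],[0,0.83,-0.94,0,0,0,0],[0,0.83,-0.94,0,0,0,0]]';python3 -m creep '[[0,0.83,-0.94,0,0,0,0],[0,0.83,-0.94,0,0,0,0],[0,0.83,-0.94,0,0,0,0],[0,0.83,-0.94,0,0,0,0],[0,0,0,0,0,0,0]]'
```

```text
time_s: 24.3
tcp_pos: [0.5973, 0.2324, 0.2854]
eef_rot: [-180.0, -0.0, -170.4]
contact_force: [0.5, -0.3, 0.8]
gripper_width: 0.0001
gripper_force: 0.0
time_s: 24.72
tcp_pos: [0.682, 0.1354, 0.2841]
eef_rot: [-179.9, -0.1, -170.6]
contact_force: [-0.8, 1.6, -1.0]
gripper_width: 0.0004
gripper_force: 0.0
```

```bash
python3 -m creep '[[0,0,0.2,-1,0,0,0],[0,0,0,-1,0,0,0],[0,0,0,-1,0,0,0],[0,0,0,-1,0,0,0],[0,0,0,-1,0,0,0],[0,0,0,-0.36,0,0,0],[0,0,0,0,0,0,0]]';python3 -m creep '[[0,-0.59,-0.1,0,0,0,0],[0,-0.59,-0.1,0,0,0,0],[0,-0.67,-0.11,0.06,0,0,0],[0,-0.67,-0.11,0.06,0,0,0],[0,0,0,0,0,0,0]]'
python3 - <<'E'
from h import *
s=tcp(); print(TR.T@(s['tcp_pos']-T0))
E
```

```text
time_s: 25.3
tcp_pos: [0.6781, 0.144, 0.1485]
eef_rot: [-179.9, -0.3, -170.4]
contact_force: [0.1, -0.5, 0.1]
gripper_width: 0.0006
gripper_force: 0.0
time_s: 25.72
tcp_pos: [0.6158, 0.1343, 0.1574]
eef_rot: [179.9, 0.2, -170.4]
contact_force: [0.6, 0.6, 0.3]
gripper_width: 0.0007
gripper_force: 0.0
t 25.72 tcp [0.6158 0.1343 0.1574] [ 179.9    0.2 -170.4] w 0.0007 F [0.6 0.6 0.3]
[0.05691323 0.00434955 0.13537991]
```

```bash
python3 -m creep '[[0,-0.55,-0.1,-0.12,0,0,0],[0,-0.55,-0.1,-0.12,0,0,0],[0,-0.49,-0.1,-0.34,0,0,0],[0,-0.49,-0.1,-0.34,0,0,0]]'
python3 - <<'E'
from h import *
c=capture('top'); f=c['frame']; h=cv2.cvtColor(f,cv2.COLOR_RGB2HSV); m=(h[...,1]>90)&(abs(h[...,0].astype(int)-110)<14)
m[:120]=0;m[250:]=0;m[:,:130]=0;m[:,300:]=0
for x0 in (155,160,165,170,265,270,275): yy=np.nonzero(m[:,x0])[0]; print(x0,len(yy),yy.min() if len(yy) else 0,yy.max() if len(yy) else 0)
for a in (.6,.8,1.0,1.75): print(a,[np.round(p(c,tw(.062-.118*np.cos(a),Y,.035+.118*np.sin(a)))) for Y in (-.155,0,.155)])
E
```

```text
time_s: 26.05
tcp_pos: [0.5668, 0.1253, 0.134]
eef_rot: [179.9, 0.3, -170.4]
contact_force: [1.9, 2.8, 0.3]
gripper_width: 0.0003
gripper_force: 1.2
155 0 0 0
160 0 0 0
165 0 0 0
170 0 0 0
265 9 171 197
270 7 170 195
275 14 169 195
0.6 [array([284., 203.]), array([222., 211.]), array([159., 220.])]
0.8 [array([283., 196.]), array([220., 205.]), array([156., 213.])]
1.0 [array([282., 188.]), array([218., 196.]), array([154., 205.])]
1.75 [array([278., 152.]), array([213., 160.]), array([148., 169.])]
```

Frame is following (about 0.8 rad). Continuing.

```bash
python3 -m creep '[[0,-0.38,-0.06,-0.46,0,0,0],[0,-0.38,-0.06,-0.46,0,0,0],[0,-0.21,-0.03,-0.46,0,0,0],[0,-0.21,-0.03,-0.46,0,0,0],[0,-0.08,-0.01,-0.5,0,0,0],[0,-0.08,-0.01,-0.4,0,0,0],[0,0,0,0,0,0,0]]'; python3 -m creep '[[0,0,0,-0.12,0,0,0],[0,0,0,-0.1,0,0,0],[0,0,0,0,0,0,0]]'
```

```text
time_s: 26.68
tcp_pos: [0.5311, 0.1191, 0.0621]
eef_rot: [-180.0, -0.1, -170.4]
contact_force: [0.2, 0.2, -0.5]
gripper_width: 0.0006
gripper_force: 0.0
time_s: 26.93
tcp_pos: [0.532, 0.1193, 0.061]
eef_rot: [-180.0, 0.1, -170.3]
contact_force: [-11.4, -1.6, 27.7]
gripper_width: 0.0002
gripper_force: 14.1
```

```bash
python3 -c "
from h import *
print(np.round(r.get_state()['joints'],1))"; python3 -m creep '[[0,0,0,1,0,0,0],[0,0,0,1,0,0,0],[20,0,0,1,0,0,-7],[40,0,0,1,0,0,-7],[40,-0.5,0.4,0.5,0,0,-7],[40,-0.5,0.4,0,0,0,-7],[40,-0.5,0.4,0,0,0,-7],[40,-0.5,0.4,0,0,0,-7]]'; python3 -m creep '[[40,-0.6,0.28,0,0,0,-7],[40,0,0,0,0,0,-7],[40,0,0,0,0,0,-7],[40,0,0,0,0,0,-7],[40,0,0,0,0,0,-7],[40,0,0,0,0,0,-5.8],[40,0,0,0,0,0,0]]'; python3 -c "
from h import *
tcp();print(np.round(r.get_state()['joints'],1)); s=capture('side'); cv2.imwrite('pics/g.png',cv2.resize(s['frame'][60:340,140:440,::-1],None,fx=2.1,fy=2.1))
print(p(s,tw(-.085,.06,.062)),p(s,tw(-.085,-.09,.062)))"
```

```text
[ 3.330e+01  1.800e+01 -2.770e+01  1.000e-01 -4.420e+01 -1.137e+02]
time_s: 27.6
tcp_pos: [0.4813, 0.1598, 0.1713]
eef_rot: [179.9, 0.0, 147.2]
contact_force: [-0.1, -0.5, 0.1]
gripper_width: 0.0347
gripper_force: 0.0
time_s: 28.18
tcp_pos: [0.5122, 0.0841, 0.1553]
eef_rot: [178.5, -9.8, 113.9]
contact_force: [0.4, -0.4, -0.0]
gripper_width: 0.0402
gripper_force: 0.0
t 28.18 tcp [0.5122 0.0841 0.1553] [178.5  -9.8 113.9] w 0.0402 F [ 0.4 -0.4 -0. ]
[  23.1   10.6  -19.1  -11.4  -59.4 -173.6]
[246.36360734 165.16717941] [268.49768618 200.05296377]
```

View pics/g.png

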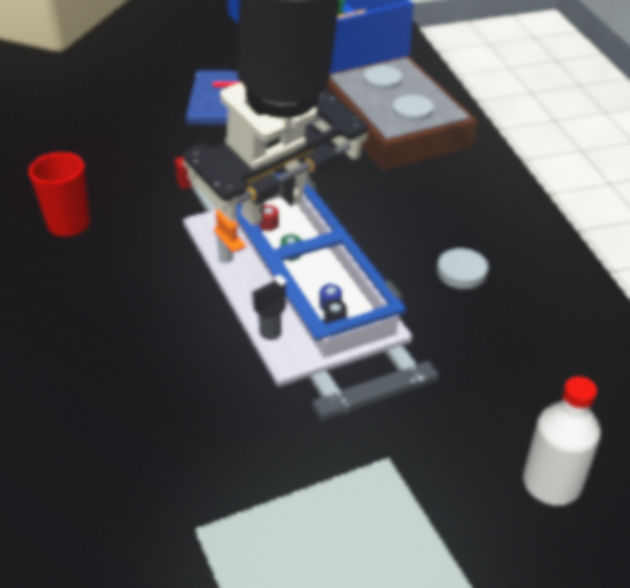

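The side picture shows the frame shut flat with red, green, blue and black beneath it. Blue now sits close to black, so it has been nudged, but it still looks upright in the tray. The tool tilted because joint 6 reached its limit, so I go round the other way.

```bash
python3 -c "
from h import *
s=r.get_state(); R=Ro.from_euler('xyz',s['eef_rot'],degrees=True)
for y in (113.9,120.9): print(np.round((Ro.from_euler('xyz',[180,0,y],degrees=True)*R.inv()).as_rotvec(degrees=True),2))"
```

```text
[-9.5  -2.52 -0.08]
[-9.33 -3.1   6.9 ]
```

```bash
python3 -m creep '[[40,-0.3,0.6,0.1,0,0,7],[40,-0.3,0.6,0.1,0,0,7],[40,-0.3,0.6,0,0,0,7],[40,-0.3,0.6,0,0,0,7],[40,-0.3,0.6,0,0,0,7]]';  python3 -c "
from h import *
s=tcp(); R=Ro.from_euler('xyz',s['eef_rot'],degrees=True); y=s['eef_rot'][2]
print(np.round(s['joints'],1),np.round((Ro.from_euler('xyz',[180,0,y],degrees=True)*R.inv()).as_rotvec(degrees=True),2))"
```

```text
time_s: 28.65
tcp_pos: [0.4736, 0.163, 0.1613]
eef_rot: [178.4, -9.6, 149.8]
contact_force: [0.2, -0.5, 0.3]
gripper_width: 0.0402
gripper_force: 0.0
t 28.65 tcp [0.4736 0.163  0.1613] [178.4  -9.6 149.8] w 0.0402 F [ 0.2 -0.5  0.3]
[  33.7   10.9  -18.1  -10.4  -64.1 -149.2] [-6.24 -7.51  0.14]
```

```bash
python3 -m creep '[[40,0,0,0,-3.1,-3.75,0],[40,0,0,0,-3.1,-3.75,0],[40,0,0,0,0,0,7],[40,0,0,0,0,0,7],[40,0,0,0,0,0,7],[40,0,0,0,0,0,7],[40,0,0,0,0,0,7],[40,0,0,0,0,0,7]]'; python3 -m creep '[[40,0,0,0,0,0,7],[40,0,0,0,0,0,7],[40,0,0,0,0,0,7],[40,0,0,0,0,0,7],[40,0,0,0,0,0,7],[40,0,0,0,0,0,7],[40,0,0,0,0,0,7],[40,0,0,0,0,0,7]]';python3 -m creep '[[40,0,0,0,0,0,7],[40,0,0,0,0,0,7],[40,0,0,0,0,0,7],[40,0,0,0,0,0,7],[40,0,0,0,0,0,7],[40,0,0,0,0,0,4],[40,0,0,0,0,0,0]]';  python3 -c "
from h import *
s=tcp(); R=Ro.from_euler('xyz',s['eef_rot'],degrees=True)
print(np.round(s['joints'],1),np.round((Ro.from_euler('xyz',[180,0,-73.2],degrees=True)*R.inv()).as_rotvec(degrees=True),2), (tw(-.085,.06)-s['tcp_pos'])/.025)"
```

```text
time_s: 29.32
tcp_pos: [0.4738, 0.1627, 0.1613]
eef_rot: [179.9, 0.0, -168.3]
contact_force: [-0.3, -0.6, -0.3]
gripper_width: 0.0403
gripper_force: 0.0
time_s: 29.98
tcp_pos: [0.4738, 0.1626, 0.1613]
eef_rot: [180.0, -0.0, -112.3]
contact_force: [-0.2, 0.9, -0.1]
gripper_width: 0.0399
gripper_force: 0.0
time_s: 30.57
tcp_pos: [0.4738, 0.1626, 0.1612]
eef_rot: [-180.0, -0.1, -73.5]
contact_force: [0.8, 0.2, 0.6]
gripper_width: 0.0397
gripper_force: 0.0
t 30.57 tcp [0.4738 0.1626 0.1612] [-1.80e+02 -1.00e-01 -7.35e+01] w 0.0397 F [0.8 0.2 0.6]
[ 41.5   7.3 -26.3   0.1 -56.4 -25. ] [0.07 0.02 0.28] [-0.28255591  0.13752491 -5.56912281]
```

```bash
python3 -m creep '[[40,-0.28,0.14,-1,0,0,0],[40,0,0,-1,0,0,0],[40,0,0,-1,0,0,0],[40,0,0,-0.4,0,0,0],[40,0,0,0,0,0,0]]'; python3 -m creep '[[5,0,0,0,0,0,0],[5,0,0,0,0,0,0],[5,0,0,0,0,0,0],[5,0,0,0,0,0,0]]' 30
```

```text
time_s: 30.98
tcp_pos: [0.4653, 0.1648, 0.0735]
eef_rot: [179.7, -0.2, -73.9]
contact_force: [0.5, -0.3, 0.0]
gripper_width: 0.0399
gripper_force: 0.0
time_s: 31.32
tcp_pos: [0.4672, 0.1658, 0.0765]
eef_rot: [-180.0, -0.0, -73.8]
contact_force: [0.0, 0.8, -1.0]
gripper_width: 0.019
gripper_force: 0.0
```

```bash
python3 -m creep '[[5,0,0,0,0,0,0],[5,0,0,0,0,0,0],[5,0,0,0,0,0,0]]' 30; python3 -m creep '[[5,0,0,0,0,0,7],[5,0,0,0,0,0,7],[5,0,0,0,0,0,7],[5,0,0,0,0,0,7],[5,0,0,0,0,0,0]]'
```

```text
time_s: 31.57
tcp_pos: [0.4683, 0.1662, 0.0765]
eef_rot: [-179.8, -0.0, -73.8]
contact_force: [5.1, -0.0, -0.9]
gripper_width: 0.0119
gripper_force: 30.0
time_s: 31.98
tcp_pos: [0.4695, 0.1669, 0.0765]
eef_rot: [-179.7, -0.2, -45.3]
contact_force: [10.7, 1.4, -5.9]
gripper_width: 0.0118
gripper_force: 30.0
```

```bash
python3 -m creep '[[5,0.06,0,0,0,0,7],[5,0.04,0,0,0,0,7],[5,0,0,0,0,0,7],[5,0,0,0,0,0,7],[5,0,0,0,0,0,7],[5,0,0,0,0,0,0]]';python3 -m creep '[[5,0,0,0,0,0,7],[5,0,0,0,0,0,7],[5,0,0,0,0,0,5],[5,0,0,0,0,0,0]]'; python3 -c "
from h import *
print(r.get_state()['moment'])"
```

```text
time_s: 32.48
tcp_pos: [0.4708, 0.1668, 0.0765]
eef_rot: [-179.9, -0.2, -10.3]
contact_force: [3.7, 4.5, -0.2]
gripper_width: 0.0117
gripper_force: 30.0
time_s: 32.82
tcp_pos: [0.471, 0.1669, 0.0765]
eef_rot: [-179.9, -0.3, 8.5]
contact_force: [4.4, 3.6, -0.0]
gripper_width: 0.0117
gripper_force: 30.0
[ 1.14509831 -1.45184146  0.02657531]
```

```bash
python3 -m creep '[[5,0,0,0,0,0,1.5],[30,0,0,0,0,0,0],[40,0,0,0,0,0,0],[40,0,0,0,0,0,0],[40,0,0,0,0,0,0]]'; python3 -m creep '[[40,0,0,1,0,0,0],[40,0,0,1,0,0,0],[40,0,0,1,0,0,-7],[40,-0.5,0.8,0,0,0,-7],[40,-0.5,0.8,0,0,0,-7],[40,-0.5,0.8,0,0,0,-7],[40,-0.5,0.8,0,0,0,-7],[40,-0.5,0.8,0,0,0,-7]]';python3 -m creep '[[40,0,0.8,0,0,0,-7],[40,0,0.8,0,0,0,-7],[40,0,0,0,0,0,-7],[40,0,0,0,0,0,-7],[40,0,0,0,0,0,-7],[40,0,0,0,0,0,-7],[40,0,0,0,0,0,-7],[40,0,0,0,0,0,-7]]'
python3 - <<'E'
from h import *
tcp();c=capture('top'); f=c['frame']
cv2.imwrite('pics/i.png',cv2.resize(f[150:270,110:310,::-1],None,fx=4,fy=4,interpolation=2))
print('clamp px',p(c,tw(-.085,-.09,.075)),p(c,tw(-.085,-.09,.097)),'btn',p(c,tw(-.085,.06,.097)))
E
```

```text
time_s: 33.23
tcp_pos: [0.4686, 0.1648, 0.0753]
eef_rot: [179.9, -0.0, 9.7]
contact_force: [-0.1, -0.5, 0.9]
gripper_width: 0.0332
gripper_force: 0.0
time_s: 33.9
tcp_pos: [0.4057, 0.2657, 0.1504]
eef_rot: [179.9, -0.1, -32.7]
contact_force: [0.8, -0.2, -0.3]
gripper_width: 0.0403
gripper_force: 0.0
time_s: 34.57
tcp_pos: [0.4063, 0.3049, 0.1502]
eef_rot: [179.9, -0.1, -88.7]
contact_force: [0.7, -1.2, 0.4]
gripper_width: 0.0399
gripper_force: 0.0
t 34.57 tcp [0.4063 0.3049 0.1502] [ 1.799e+02 -1.000e-01 -8.870e+01] w 0.0399 F [ 0.7 -1.2  0.4]
clamp px [260.93407882 227.09610797] [260.63976334 226.6155298 ] btn [200.011948   234.93715042]
```

View pics/i.png

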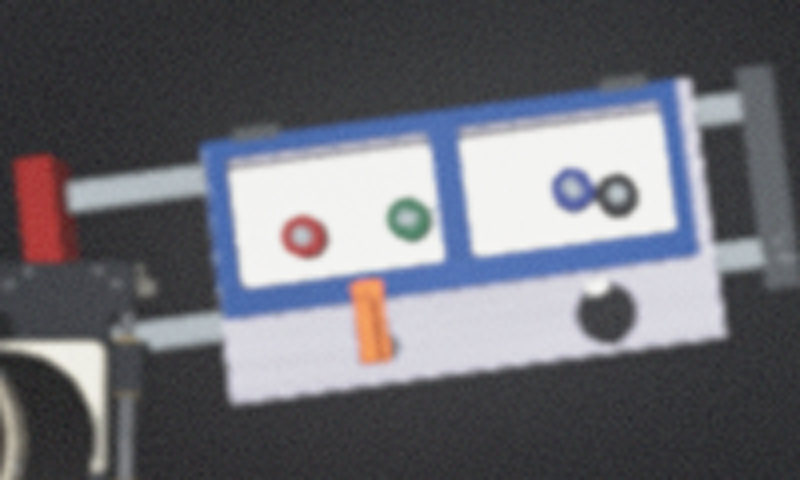

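The picture shows the button lying across the free-edge bar and the frame shut. Red, green, blue and black are upright beneath it, with blue beside black. The knob mark is at crop (596,287), about 13° past tray +x.

```bash
python3 -m creep '[[40,0.29,-0.96,0,0,0,-7],[40,0.29,-0.96,0,0,0,-7],[40,0.29,-0.96,0,0,0,-7],[40,0.29,-0.96,0,0,0,-7],[40,0.29,-0.96,0,0,0,-7],[40,0.29,-0.96,0,0,0,-7],[40,0.29,-0.96,0,0,0,-7],[40,0.29,-0.96,0,0,0,-7]]'; python3 -m creep '[[40,0.29,-0.96,0,0,0,-7],[40,0.29,-0.96,0,0,0,-6],[40,0.29,-0.96,0,0,0,0],[40,0.29,-0.94,0,0,0,0],[40,0,0,0,0,0,0]]'; python3 -c "
from h import *
s=tcp(); print(np.round(s['joints'],1))"
```

```text
time_s: 35.28
tcp_pos: [0.4645, 0.1118, 0.1504]
eef_rot: [179.9, -0.1, -144.5]
contact_force: [0.7, -0.4, 0.4]
gripper_width: 0.0398
gripper_force: 0.0
time_s: 35.7
tcp_pos: [0.4938, 0.0148, 0.1501]
eef_rot: [180.0, -0.1, -157.3]
contact_force: [0.1, -0.3, 0.4]
gripper_width: 0.04
gripper_force: 0.0
t 35.7 tcp [0.4938 0.0148 0.1501] [ 1.800e+02 -1.000e-01 -1.573e+02] w 0.04 F [ 0.1 -0.3  0.4]
[ 24.5   7.4 -27.8  -0.1 -55.  -91.7]
```

```bash
python3 -m creep '[[40,0,0.13,-1,0,0,0],[40,0,0,-1,0,0,0],[40,0,0,-0.94,0,0,0],[40,0,0,0,0,0,0],[5,0,0,0,0,0,0],[5,0,0,0,0,0,0],[5,0,0,0,0,0,0],[5,0,0,0,0,0,0]]' 35; python3 -m creep '[[5,0,0,0,0,0,0],[5,0,0,0,0,0,0],[5,0,0,0,0,0,0]]'; python3 -c "
from h import *
s=tcp(); print(s['moment'])"
```

```text
time_s: 36.37
tcp_pos: [0.4945, 0.0214, 0.0783]
eef_rot: [179.9, 0.1, -157.2]
contact_force: [0.3, -0.0, -0.7]
gripper_width: 0.0185
gripper_force: 0.0
time_s: 36.62
tcp_pos: [0.4949, 0.0214, 0.0782]
eef_rot: [180.0, 0.1, -157.2]
contact_force: [2.2, 0.1, 7.1]
gripper_width: 0.0116
gripper_force: 34.9
t 36.62 tcp [0.4949 0.0214 0.0782] [ 1.800e+02  1.000e-01 -1.572e+02] w 0.0116 F [2.2 0.1 7.1]
[ 0.0523204  -0.2154517   0.00213223]
```

```bash
python3 -m creep '[[5,0,0,0,0,0,7],[5,0,0,0,0,0,7],[5,0,0,0,0,0,7],[5,0,0,0,0,0,7],[5,0,0,0,0,0,7],[5,0,0,0,0,0,0]]'; python3 -m creep '[[5,0,0,0,0,0,7],[5,0,0,0,0,0,7],[5,0,0,0,0,0,7],[5,0,0,0,0,0,7],[5,0,0,0,0,0,7],[5,0,0,0,0,0,0]]'; python3 -c "
from h import *
s=tcp(); print(s['moment'])"
```

```text
time_s: 37.12
tcp_pos: [0.4939, 0.0214, 0.0781]
eef_rot: [180.0, 0.0, -121.8]
contact_force: [-3.2, 1.2, 11.8]
gripper_width: 0.0119
gripper_force: 35.0
time_s: 37.62
tcp_pos: [0.4924, 0.0207, 0.0781]
eef_rot: [179.8, -0.1, -86.8]
contact_force: [-9.1, 1.9, 17.8]
gripper_width: 0.0119
gripper_force: 34.9
t 37.62 tcp [0.4924 0.0207 0.0781] [ 1.798e+02 -1.000e-01 -8.680e+01] w 0.0119 F [-9.1  1.9 17.8]
[ 0.57450945  3.38989249 -0.0221416 ]
```

```bash
python3 -m creep '[[5,-0.05,0,0.03,0,0,3],[5,-0.03,0,0,0,0,3],[5,0,0,0,0,0,0],[5,0,0,0,0,0,0]]'; python3 -c "
from h import *
s=tcp(); print(s['moment']);c=capture('top'); cv2.imwrite('pics/j.png',cv2.resize(c['frame'][150:270,110:310,::-1],None,fx=3,fy=3))"
```

```text
time_s: 37.95
tcp_pos: [0.4919, 0.0209, 0.0782]
eef_rot: [180.0, -0.1, -81.3]
contact_force: [0.0, -1.5, 6.1]
gripper_width: 0.0115
gripper_force: 35.0
t 37.95 tcp [0.4919 0.0209 0.0782] [ 1.80e+02 -1.00e-01 -8.13e+01] w 0.0115 F [ 0.  -1.5  6.1]
[-0.68493797 -0.01369629  0.03587333]
```

```bash
python3 -m creep '[[5,-0.06,0.4,0,0,0,0],[5,-0.1,0.59,0,0,0,0],[5,-0.1,0.59,0,0,0,0],[5,-0.1,0.59,0,0,0,0],[5,-0.1,0.59,0,0,0,0],[5,-0.06,0.4,0,0,0,0],[5,0,0,0,0,0,0]]'; python3 -m creep '[[5,-0.03,0.2,0,0,0,0],[5,-0.03,0.2,0,0,0,0],[5,-0.03,0.2,0,0,0,0],[5,0,0,0,0,0,0]]'
```

```text
time_s: 38.58
tcp_pos: [0.4787, 0.1019, 0.0782]
eef_rot: [180.0, -0.0, -81.3]
contact_force: [-1.9, 2.4, 6.9]
gripper_width: 0.0116
gripper_force: 35.0
time_s: 38.92
tcp_pos: [0.4765, 0.1147, 0.0781]
eef_rot: [179.9, -0.2, -81.3]
contact_force: [0.5, -3.8, 8.3]
gripper_width: 0.0115
gripper_force: 35.0
```

```bash
python3 -m creep '[[5,-0.03,0.2,0,0,0,0],[5,-0.03,0.2,0,0,0,0],[5,-0.03,0.2,0,0,0,0],[5,0,0,0,0,0,0]]'; python3 -c "
from h import *
s=tcp(); c=capture('top'); cv2.imwrite('pics/j.png',cv2.resize(c['frame'][150:270,80:310,::-1],None,fx=3,fy=3))"
```

```text
time_s: 39.25
tcp_pos: [0.4747, 0.1233, 0.0777]
eef_rot: [179.8, -0.7, -81.3]
contact_force: [22.2, -40.0, 1.0]
gripper_width: 0.0114
gripper_force: 34.9
t 39.25 tcp [0.4747 0.1233 0.0777] [179.8  -0.7 -81.3] w 0.0114 F [ 22.2 -40.    1. ]
```

View pics/j.png

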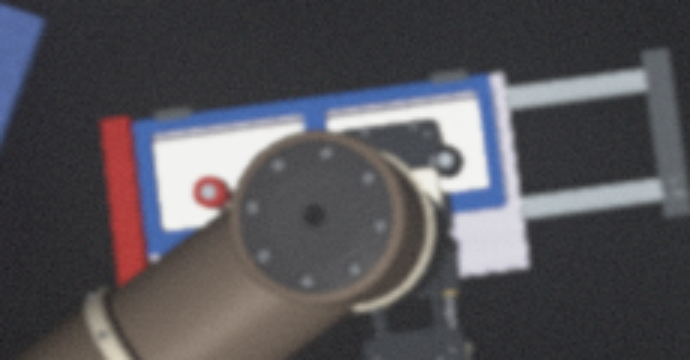

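The picture shows the carriage edge touching the red stop at (120,200). Now I ease the push and tighten.

```bash
python3 -m creep '[[5,-0.1,-0.12,0,0,0,0],[5,0,0,0,0,0,-7],[5,0,0,0,0,0,-7],[5,0,0,0,0,0,-7],[5,0,0,0,0,0,-7],[5,0,0,0,0,0,0]]'; python3 -m creep '[[5,0,0,0,0,0,-7],[5,0,0,0,0,0,-7],[5,0,0,0,0,0,-7],[5,0,0,0,0,0,-7],[5,0,0,0,0,0,0]]'
```

```text
time_s: 39.8
tcp_pos: [0.4775, 0.1249, 0.0782]
eef_rot: [-179.6, -0.1, -109.7]
contact_force: [39.1, -27.5, -20.0]
gripper_width: 0.0151
gripper_force: 32.9
time_s: 40.22
tcp_pos: [0.481, 0.1275, 0.0788]
eef_rot: [-179.6, 0.6, -137.6]
contact_force: [49.0, -22.0, -31.6]
gripper_width: 0.0188
gripper_force: 35.9
```

```bash
python3 -m creep '[[30,0,0,0,0,0,0],[44,0,0,0,0,0,0],[44,0,0,0,0,0,0],[44,0,0,0,0,0,0],[44,0,0,1,0,0,0],[44,0,0,1,0,0,0],[44,0,0,1,0,0,0]]'; python3 -m creep '[[44,-0.3,1,0,0,0,0],[44,-0.3,1,0,0,0,0],[44,-0.3,1,0,0,0,0],[44,-0.3,1,0,0,0,0],[44,-0.3,1,0,0,0,0],[44,-0.3,1,0,0,0,0],[44,-0.3,1,0,0,0,0],[44,-0.3,1,0,0,0,0]]';  python3 -c "
from h import *
s=tcp(); c=capture('top'); cv2.imwrite('pics/k.png',cv2.resize(c['frame'][150:270,80:280,::-1],None,fx=4,fy=4,interpolation=2))
s=.105
for d in (.1,.105,.11): print(d,p(c,tw(-.085,-.09+d,.075)),tw(-.085,-.09+d))"
```

```text
time_s: 40.8
tcp_pos: [0.4709, 0.1269, 0.1528]
eef_rot: [179.9, -0.2, -137.4]
contact_force: [0.1, 0.8, 0.6]
gripper_width: 0.044
gripper_force: 0.0
time_s: 41.47
tcp_pos: [0.4104, 0.328, 0.1522]
eef_rot: [179.9, -0.1, -137.4]
contact_force: [0.3, -0.1, 0.4]
gripper_width: 0.0438
gripper_force: 0.0
t 41.47 tcp [0.4104 0.328  0.1522] [ 1.799e+02 -1.000e-01 -1.374e+02] w 0.0438 F [ 0.3 -0.1  0.4]
0.1 [221.26886012 232.54115747] [0.47490811 0.11668301 0.022     ]
0.105 [219.28279342 232.81379511] [0.47409148 0.12161588 0.022     ]
0.11 [217.2964591  233.08646949] [0.47327485 0.12654874 0.022     ]
```

View pics/k.png

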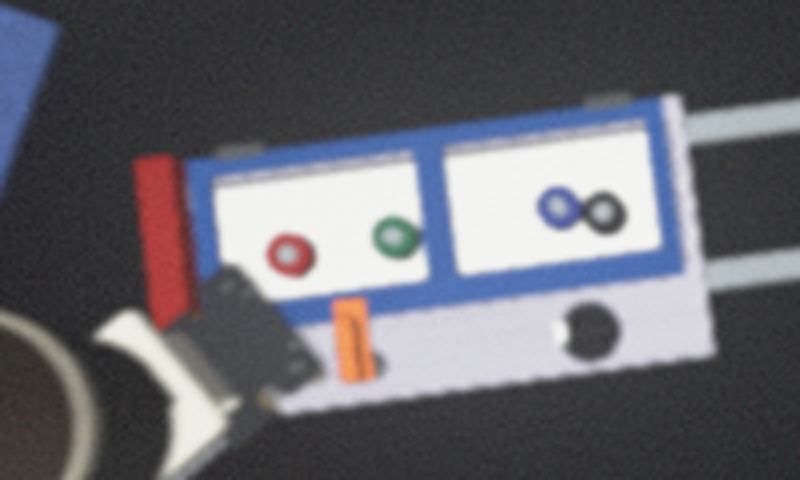

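The picture shows the carriage at the red stop and all specimens upright, with the button across. The knob at crop (590,331) is still free, its mark pointing to tray +y. The fingers had slid along the fin, so I regrip on the knob's centre.

Run:
```python
from h import *
c=capture('top'); f=c['frame']; m=(f.max(2)<110); x0,x1,y0,y1=214,242,222,246
s=m[y0:y1,x0:x1].astype(np.uint8); n,l,st,ce=cv2.connectedComponentsWithStats(s); i=1+st[1:,4].argmax(); print(st[i],ce[i]+[x0,y0]); 
X=w(c,ce[i]+[x0,y0],.075); print(X, TR.T@(X-T0)); s=r.get_state(); print((X-s['tcp_pos'])/.025)
```

```text
[  8   4  12  14 130] [227.5        232.59230769]
[0.47607907 0.10337639 0.075     ] [-0.08601807 -0.0033192   0.053     ]
[ 2.62243465 -9.05880397 -3.08640294]
```

```bash
python3 -m creep '[[44,0.3,-1,0,0,0,7],[44,0.3,-1,0,0,0,7],[44,0.3,-1,0,0,0,7],[44,0.3,-1,0,0,0,7],[44,0.3,-1,0,0,0,7],[44,0.3,-1,0,0,0,7],[44,0.3,-1,0,0,0,7],[44,0.3,-1,0,0,0,2.5]]'; python3 -m creep '[[40,0.2,-0.9,0,0,0,0],[40,0,0,0,0,0,0],[40,0,0,-1,0,0,0],[40,0,0,-1,0,0,0],[40,0,0,-0.98,0,0,0],[40,0,0,0,0,0,0]]';python3 -m creep '[[5,0,0,0,0,0,0],[5,0,0,0,0,0,0],[5,0,0,0,0,0,0],[5,0,0,0,0,0,0],[5,0,0,0,0,0,0],[5,0,0,0,0,0,0],[5,0,0,0,0,0,0]]' 50
```

```text
time_s: 42.23
tcp_pos: [0.4711, 0.1254, 0.1523]
eef_rot: [179.9, -0.1, -85.4]
contact_force: [0.3, -0.1, 0.1]
gripper_width: 0.0441
gripper_force: 0.0
time_s: 42.73
tcp_pos: [0.4733, 0.1028, 0.074]
eef_rot: [179.5, -0.2, -85.9]
contact_force: [-0.6, -0.6, -1.0]
gripper_width: 0.0398
gripper_force: 0.0
time_s: 43.32
tcp_pos: [0.4779, 0.1052, 0.0794]
eef_rot: [-179.9, -0.0, -85.7]
contact_force: [1.7, 0.4, 4.9]
gripper_width: 0.0115
gripper_force: 49.7
```

```bash
python3 -m creep '[[5,0,0,0,0,0,-7],[5,0,0,0,0,0,-7],[5,0,0,0,0,0,-7],[5,0,0,0,0,0,-7],[5,0,0,0,0,0,0]]'; python3 -m creep '[[5,0,0,0,0,0,-7],[5,0,0,0,0,0,-7],[5,0,0,0,0,0,-7],[5,0,0,0,0,0,-7],[5,0,0,0,0,0,0]]'
```

```text
time_s: 43.73
tcp_pos: [0.4777, 0.1053, 0.0794]
eef_rot: [-180.0, 0.1, -114.2]
contact_force: [0.8, 0.3, 7.4]
gripper_width: 0.0119
gripper_force: 49.8
time_s: 44.15
tcp_pos: [0.4775, 0.1054, 0.0793]
eef_rot: [179.9, 0.1, -142.2]
contact_force: [-1.1, 2.9, 8.1]
gripper_width: 0.012
gripper_force: 49.8
```

```bash
python3 -m creep '[[5,-0.02,0.1,0,0,0,-7],[5,-0.02,0.1,0,0,0,-7],[5,0,0,0,0,0,-7],[5,0,0,0,0,0,-3],[5,0,0,0,0,0,0],[5,0,0,0,0,0,0]]'; python3 -c "
from h import *
s=tcp(); print(s['moment'])"
```

```text
time_s: 44.65
tcp_pos: [0.4767, 0.1102, 0.0793]
eef_rot: [179.9, 0.1, -165.8]
contact_force: [-0.5, -0.1, 7.6]
gripper_width: 0.0117
gripper_force: 49.7
t 44.65 tcp [0.4767 0.1102 0.0793] [ 1.799e+02  1.000e-01 -1.658e+02] w 0.0117 F [-0.5 -0.1  7.6]
[ 0.32061471 -0.18552702 -0.05515093]
```

```bash
python3 -m creep '[[5,-0.02,0.12,0,0,0,0],[5,0,0,0,0,0,0]]';python3 -m creep '[[5,-0.02,0.12,0,0,0,0],[5,0,0,0,0,0,0]]'; python3 -m creep '[[5,-0.02,0.12,0,0,0,0],[5,0,0,0,0,0,0]]'
```

```text
time_s: 44.82
tcp_pos: [0.4763, 0.1115, 0.0793]
eef_rot: [-179.9, 0.0, -165.7]
contact_force: [6.5, -9.8, 8.1]
gripper_width: 0.0114
gripper_force: 49.8
time_s: 44.98
tcp_pos: [0.476, 0.1119, 0.0793]
eef_rot: [-179.7, -0.1, -165.7]
contact_force: [12.9, -25.6, 6.6]
gripper_width: 0.0119
gripper_force: 49.9
time_s: 45.15
tcp_pos: [0.4757, 0.1122, 0.0793]
eef_rot: [-179.5, -0.2, -165.7]
contact_force: [22.6, -39.6, 5.9]
gripper_width: 0.0122
gripper_force: 50.0
```

```bash
python3 -m creep '[[5,0.06,-0.28,0,0,0,0],[30,0,0,0,0,0,0],[40,0,0,0,0,0,0],[40,0,0,0,0,0,0],[40,0,0,0,0,0,0],[40,0,0,1,0,0,0],[40,0,0,1,0,0,0],[40,0,0,1,0,0,0]]'; python3 -m creep '[[44,-0.3,1,0,0,0,0],[44,-0.3,1,0,0,0,0],[44,-0.3,1,0,0,0,0],[44,-0.3,1,0,0,0,0],[44,-0.3,1,0,0,0,0],[44,-0.3,1,0,0,0,0],[44,-0.3,1,0,0,0,0],[44,-0.3,1,0,0,0,0]]';  python3 - <<'E'
from h import *
tcp(); c=capture('top'); f=c['frame'].copy(); cv2.imwrite('pics/l.png',cv2.resize(f[150:270,80:280,::-1],None,fx=4,fy=4,interpolation=2))
def up(g): return cv2.resize(g,None,fx=4,fy=4,interpolation=cv2.INTER_CUBIC)
j=cv2.resize(cv2.imread('pics/j.png'),(230,120),interpolation=cv2.INTER_AREA)  # origin x80,y150
n=f[150:270,80:310,::-1]; k=cv2.resize(cv2.imread('pics/k.png'),(200,120),interpolation=cv2.INTER_AREA)
def sh(a,b,x0,x1,y0,y1):
    t=up(a[y0:y1,x0:x1]); R=cv2.matchTemplate(up(b[y0-8:y1+8,x0-12:x1+12]),t,cv2.TM_CCOEFF_NORMED); _,v,_,l=cv2.minMaxLoc(R); return round(v,3),(l[0]/4-12,l[1]/4-8)
print('j->now',sh(j,n,155,180,20,95)); print('k->now',sh(k,n,155,180,20,95)); 
E
```

```text
time_s: 45.82
tcp_pos: [0.4749, 0.1116, 0.1536]
eef_rot: [180.0, -0.2, -165.7]
contact_force: [0.5, 0.6, 0.3]
gripper_width: 0.0394
gripper_force: 0.0
time_s: 46.48
tcp_pos: [0.4145, 0.313, 0.153]
eef_rot: [179.9, -0.1, -165.7]
contact_force: [0.1, 0.8, -0.0]
gripper_width: 0.0439
gripper_force: 0.0
t 46.48 tcp [0.4145 0.313  0.153 ] [ 1.799e+02 -1.000e-01 -1.657e+02] w 0.0439 F [ 0.1  0.8 -0. ]
j->now (0.998, (0.75, 0.0))
k->now (0.996, (-1.5, 0.25))
```

View pics/l.png

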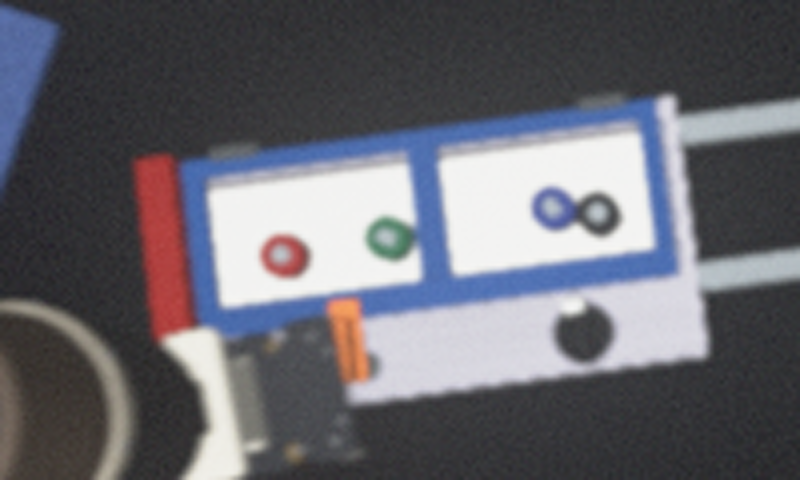

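The picture shows the carriage against the red stop, the button across, all four specimens upright, and the knob mark turned back to tray +x, so it is tight. I check the residual offset from the stop at sub-pixel accuracy.

Run:
```python
from h import *
j=cv2.resize(cv2.imread('pics/j.png'),(230,120),interpolation=cv2.INTER_AREA)
a=np.mean([capture('top')['frame'][150:270,80:310,::-1].astype(float) for _ in range(4)],0).astype(np.uint8)
n=cv2.resize(cv2.resize(a,None,fx=3,fy=3),(230,120),interpolation=cv2.INTER_AREA)
g=lambda i:cv2.cvtColor(i,cv2.COLOR_BGR2GRAY)
def ecc(x0,x1,y0,y1):
    W=np.eye(2,3,dtype=np.float32); cc,W=cv2.findTransformECC(g(j)[y0:y1,x0:x1],g(n)[y0:y1,x0:x1],W,cv2.MOTION_TRANSLATION); return round(cc,4),W[:,2]
for b in ((150,185,18,95),(155,185,18,60),(155,185,60,95),(40,95,35,60),(95,160,22,40),(30,50,38,90),(205,230,10,75),(34,44,40,80)): 
    try: print(b,ecc(*b))
    except Exception as e: print(b,'x')
```

```text
(150, 185, 18, 95) (0.9922, array([ 0.69681996, -0.08273984], dtype=float32))
(155, 185, 18, 60) (0.9993, array([ 0.7613982 , -0.12334655], dtype=float32))
(155, 185, 60, 95) (0.9981, array([ 0.7559125, -0.0815545], dtype=float32))
(40, 95, 35, 60) (0.8842, array([2.3564875 , 0.77066886], dtype=float32))
(95, 160, 22, 40) (0.9991, array([0.7618625 , 0.00478484], dtype=float32))
(30, 50, 38, 90) (0.8879, array([-1.2807106, -8.371094 ], dtype=float32))
(205, 230, 10, 75) (0.9998, array([-0.01886361,  0.01695105], dtype=float32))
(34, 44, 40, 80) (0.969, array([-0.29196972,  0.23161638], dtype=float32))
```

```bash
python3 -m creep '[[44,0,0.5,1,0,0,0],[44,0,0.5,1,0,0,0],[44,0,0,0,0,0,0],[44,0,0,0,0,0,0]]'; python3 -c "
from h import *
print(close_job())"
```

```text
time_s: 47.07
tcp_pos: [0.4162, 0.3369, 0.2045]
eef_rot: [179.8, 0.0, -165.8]
contact_force: [-0.2, 0.5, 0.1]
gripper_width: 0.0438
gripper_force: 0.0
the job is handed in; nothing more can be done
None
```

I handed the job in at about 47 s, and no verdict came back. By my last pictures and readings, all four specimens stand in the tray, the frame is shut, the turnbutton lies across it and the clamp is tight; the carriage ended about 2 mm short of where I had pressed it on the red stop, so I estimate 0.128 m against the 0.124 m limit.

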